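# Clamp sample cassettes and roll their covers shut

## Task

Clear the little pan box out of the jig's channel into the steel tray, then lay every sample cassette that is there end to end in the channel, cover side up, and draw them tight against the fence with a quarter turn of the cam. Then take the spring roller and, pressing down steadily, without bottoming its spring hard, roll along the covers until every cover panel is pushed down; leave the cassettes clamped and stand the roller back upright in its stand. Leave the other things on the bench alone.

Things in the scene. Friction and masses are not known exactly. Their poses are not given: they have to be found in the camera images.
- jig_bed (a point): Mid channel floor of the fixed grey jig, 12 mm above the table. Channel along this y, 240 mm long, ends open. Fixed fence face at x +23 mm; sliding jaw face at x -31 (cam 0) to -22.5 mm (shut). Both 14 mm thick, 8 mm above the floor; base ends at x +-55. Cassettes lie with their y along this y, centres within +-90 mm; the jaw pushes them to the fence (centre then x 0), where they count within 4 mm.
- cam (a joint): Cam handle's angle, rad: 0 open (handle along the jig's x), 1.5 shut (handle along the jig's y). Turns clockwise seen from above to shut. It starts between 0 and 0.25. It tightens on the cassettes from about 1.4 and counts as shut beyond 1.33; stays where left; 0.15 N m to turn, up to 0.4 at the end.
- cam_grip (a point): Point on the cam's vertical axis in its black bar handle: bar 60 mm long (this point's x), 14 mm thick (y), 28 mm tall, top 12 mm above this point (56 mm above the table), underside 16 mm below it, on an 8 mm disc of 44 mm diameter. It lies 178 mm from jig_bed along its +y.
- roller_grip (a point): Grip point of the loose upright spring roller, 280 g. Wooden handle 26 x 26 mm, from 22 mm below to 22 mm above this point; under it a 36 x 36 x 4 mm steel collar. Below, a steel fork (36 mm in x, 58 in y) with a rubber wheel 36 mm across, 44 wide, axle along this y, so it rolls along x. Wheel bottom 86 mm below this point with the spring free; fork ends 8 mm above it.
- roller_spring (a joint): How far the fork is pushed up into the handle against its spring, m: 0 free, 0.012 the stop. Pressing force is 4.2 N at 0 plus 0.7 N per mm (12.6 N at the stop). A cover panel needs about 6 N, so 5 to 9 mm is right.
- roller_wheel (a joint): Angle of the roller's wheel, rad; free to turn.
- stand_c (a point): Mid floor of the fixed roller stand's well, 6 mm above the table. Well 41 mm in this x, 63 mm in y, 40 mm deep, with a flared rim up to 49 mm above this floor. The roller stands in it on its wheel, axle along this y (either way round), its grip point then 86 mm above this point.
- tray: Fixed open steel tray 160 x 140 x 28 mm (x, y, z), walls 4 mm; origin under its centre.
- panbox_c (a point): Centre of the loose white and clear pan box, 40 x 60 x 30 mm (x, y, z), 60 g, that starts in the jig's channel.
- bottle: Bystander: brown glass bottle 60 mm across, 130 mm tall; origin under its centre. Leave it alone.
- beaker: Bystander: glass beaker 64 mm across, 80 mm tall; origin under its centre. Leave it alone.
- vial: Bystander: small capped vial 24 mm across, 36 mm tall; origin under its centre. Leave it alone.
- dish: Bystander: white dish 90 mm across, 22 mm tall; origin under its centre. Leave it alone.
- weight: Bystander: brass weight 28 mm across, 22 mm tall; origin under its centre. Leave it alone.
- jar: Bystander: white jar 56 mm across, 70 mm tall; origin under its centre. Leave it alone.
- cas1_c (a point): Centre of a loose cassette's black body, 46 x 72 x 32 mm (x, y, z), 140 to 240 g; may be absent. On top two aluminium cover panels, each 38 x 34 x 3 mm, side by side along y (centres at y -17.5 and +17.5 mm), tops 19 mm above this point when up, 16.5 mm when pushed down.
- cas1_p0 (a joint): Travel of cas1's cover panel at y = -17.5 mm, m: 0 standing proud, 0.0025 pushed fully down. Stays where pushed; takes about 6 N.
- cas1_p1 (a joint): Travel of cas1's cover panel at y = +17.5 mm, m: 0 standing proud, 0.0025 pushed fully down. Stays where pushed; takes about 6 N.
- cas2_c (a point): Centre of a loose cassette's black body, 46 x 72 x 32 mm (x, y, z), 140 to 240 g; may be absent. On top two aluminium cover panels, each 38 x 34 x 3 mm, side by side along y (centres at y -17.5 and +17.5 mm), tops 19 mm above this point when up, 16.5 mm when pushed down.
- cas2_p0 (a joint): Travel of cas2's cover panel at y = -17.5 mm, m: 0 standing proud, 0.0025 pushed fully down. Stays where pushed; takes about 6 N.
- cas2_p1 (a joint): Travel of cas2's cover panel at y = +17.5 mm, m: 0 standing proud, 0.0025 pushed fully down. Stays where pushed; takes about 6 N.
- cas3_c (a point): Centre of a loose cassette's black body, 46 x 72 x 32 mm (x, y, z), 140 to 240 g; may be absent. On top two aluminium cover panels, each 38 x 34 x 3 mm, side by side along y (centres at y -17.5 and +17.5 mm), tops 19 mm above this point when up, 16.5 mm when pushed down.
- cas3_p0 (a joint): Travel of cas3's cover panel at y = -17.5 mm, m: 0 standing proud, 0.0025 pushed fully down. Stays where pushed; takes about 6 N.
- cas3_p1 (a joint): Travel of cas3's cover panel at y = +17.5 mm, m: 0 standing proud, 0.0025 pushed fully down. Stays where pushed; takes about 6 N.

How it is judged:
On the way, in this order (a step that is already met when the one before it is completed fails the run):
1. the pan box lies in the steel tray, out of the jig (x of panbox_c in the frame of tray between -0.066 and 0.066 m and y of panbox_c in the frame of tray between -0.056 and 0.056 m and z of panbox_c in the frame of tray below 0.04 m and contact force between the fingers and panbox below 0.5 N), for 0.2 s.
2. all cassettes lie in the channel against the fence and the cam is shut (x of cas1_c in the frame of jig_bed between -0.004 and 0.004 m and y of cas1_c in the frame of jig_bed between -0.09 and 0.09 m and z of cas1_c in the frame of jig_bed between 0.012 and 0.02 m and angle between the y axis of each of cas1_c, cas2_c, cas3_c and the y axis of jig_bed, either way round below 0.07 rad and angle between each of cas1_c, cas2_c, cas3_c's own z axis and vertical below 0.1 rad and x of cas2_c in the frame of jig_bed between -0.004 and 0.004 m and y of cas2_c in the frame of jig_bed between -0.09 and 0.09 m and z of cas2_c in the frame of jig_bed between 0.012 and 0.02 m and x of cas3_c in the frame of jig_bed between -0.004 and 0.004 m and y of cas3_c in the frame of jig_bed between -0.09 and 0.09 m and z of cas3_c in the frame of jig_bed between 0.012 and 0.02 m and value of joint cam above 1.33 rad), for 0.2 s.
3. the roller's wheel turns while it presses on a cassette's covers ((contact force between roller and cas1 above 3 N or contact force between roller and cas2 above 3 N or contact force between roller and cas3 above 3 N) and (velocity of joint roller_wheel above 0.2 rad/s or velocity of joint roller_wheel below -0.2 rad/s)), for 0.4 s.
4. every cover panel is pushed down (value of joint each of cas1_p0, cas1_p1, cas2_p0, cas2_p1, cas3_p0, cas3_p1 above 0.0019 m), for 0.2 s.
At the end, for the whole second after the job is handed in: Pan box in the tray; every cassette flat in the channel, within 4 mm of the clamped line, 90 mm of its middle and 0.07 rad; cam beyond 1.33 rad; every panel down 1.9 mm or more; roller at rest in its stand, within 0.25 rad of upright, 20 mm of its axis and 8 mm of fully lowered (all of step 2 and all of step 4 and x of panbox_c in the frame of tray between -0.066 and 0.066 m and y of panbox_c in the frame of tray between -0.056 and 0.056 m and z of panbox_c in the frame of tray below 0.04 m and horizontal distance between roller_grip and stand_c below 0.02 m and z of roller_grip in the frame of stand_c below 0.094 m and angle between roller_grip's own z axis and vertical below 0.25 rad and linear speed of roller below 0.03 m/s); the robot touches nothing.
It fails at once if the roller presses a cassette with more than 35 N (contact force between roller and cas1 above 35 N or contact force between roller and cas2 above 35 N or contact force between roller and cas3 above 35 N).
It fails at once if a bystander is moved more than 3 cm (distance of any of bottle, beaker, vial, dish, weight, jar from where it was at the start of the episode above 0.03 m).
Of cas1, cas2, cas3 only 2 to 3 are there at a start; the rules pass over those that are not, and their reading is None.
At some moment in a run one of panbox, cas1, cas2, cas3 may be knocked a few centimetres aside while the robot is not near it.
It also fails if it takes over 210 s, if anything falls off the work surface, if the arm or the gripper's body presses on something with over 40 N, if the wrist force passes 120 N, or if a joint passes its speed limit or range.

## Robot

A 6-joint arm with a two-finger parallel gripper is mounted at the origin on the work surface. World frame = base frame: x ahead of the robot, y to its left, z up, the work surface at z = 0. Lengths are in m, angles in rad, forces in N, time in s.
With the tool pointing down it reaches from about 0.425 to 1.125 m from the base axis. Payload 14.9 kg.
Tool frame: the origin (TCP) lies at the very end of the fingers, on their centre line; the grasp point (between the pads) lies 19 mm behind it (grip_point_offset is the distance from the TCP to the grasp point, in m); z points along the fingers, y is the line along which they close (so a half turn about z gives the same grasp; the last joint's range is limited). The gripper opens to 91 mm and grips with 3 to 60 N. Pads are 32 mm wide; open, the fingers measure 118 mm over their backs; the gripper's body (76 mm by 178 mm) begins 60 mm behind the grasp point.
Start: joints at [-1.232, 0.379, 1.734, -0, 1.028, -0.033], TCP at [0.254, -0.652, 0.214] pointing down, gripper open.
Joint ranges: [-2.77, 2.77], [-0.74, 2.19], [0, 2.66], [-1.06, 4.2], [0.31, 2.87], [-3.08, 3.08]. Speed limits (rad/s): [1.89, 1.89, 2.39, 3.14, 3.14, 3.14].

## Interface

Orientations are given as [roll, pitch, yaw] about the fixed x, y, z axes, in that order (R = Rz(yaw) Ry(pitch) Rx(roll)).
In Python, from workcell import read_state, read_camera, sign_off, grip_point_offset gives the robot as it stands. The module is installed in compiled form; this text tells all that it offers.
- The arm moves only by the tool play_rows, never from a script. Its argument "targets" is a list of rows, each a list of 5 numbers: the closure in counts, from 0 (fully open) to 255 (shut), then the shift along the world's x, y, z in m, then the turn about the world's z in rad. In form: [[jaw, tx, ty, tz, roll], ...]. A call has exactly 5 rows; each row is the pose to reach, as a shift and turn from the pose commanded when the call began; what a row does not reach only later rows make up. A row lasts 1/10 s, in which the tool goes at most 50 mm and 8.59 degrees, less where a joint would pass 70% of its speed; a pose out of reach is approached as far as the arm can. A call with a gripper value outside its range is refused whole. The fingers move at their own pace and stop on an object; "force" is the grip in N (left out, the last holds). Time passes only in rows, so rows that repeat a pose let the fingers close, or fill a call up. It gives the time, the measured TCP pose, the force, the opening and the grip force at its end, in the units of the state.
- read_state(): the state, without advancing time (a new reading comes with each control period).
- read_camera(name): name is "scene" or "side" or "wrist"; returns a dict with "image" (420x560x3 uint8, red, green, blue), "mtx" (3x3 intrinsics, pixels), "rvec" (rotation vector, rad) and "tvec" (3), from world to camera coordinates, as OpenCV has them; the wrist camera has in their place "mount" (4x4, takes a point from camera to tool coordinates, whose origin is the TCP and whose axes are the flange's). Camera axes: x right, y down, z forward; pixel columns grow to the right and rows downward; lengths in m; the calibration is good to about 2 mm. A picture is of the moment at which its call begins: read the wrist's pose just before it. There is no depth.
- sign_off(): hands the job in; it is judged then, once.
The state is a dict: "time": time; "joint_positions": joint angles; "dq": joint speeds; "tau": joint torques, N m; "eef_pos": TCP position; "ee_rot": TCP orientation; "ft_force": force on the tool from outside, world axes, zero at the start; "torque": the same for the moment, N m; "finger_gap": finger opening in m; "finger_force": force on a finger pad.
Only numpy, scipy, OpenCV 4.12 (cv2) and the standard library are available. Lean on these libraries where they do the work, as an engineer would, in place of code of your own. Each camera call takes 0.05 s, during which the arm holds its last target. There are 200 camera calls.

## Working session

There is one attempt and no reset: what is moved stays moved. The work goes in short steps, Python scripts to look and compute and a tool call to move; the robot and the scene stay as the last step left them, time stands still between calls to the robot, and variables do not carry over. Pictures are saved under pics/ and viewed, at most 14 in all, crops included, and the job is handed in when it is done.

Besides the shell and the picture viewer there is one more tool, called after "Emit:" as a command line: name --pt "numbers of a row" for each row, then --argument value for the rest. play_rows: Moves the arm, as the interface text tells. Its arguments: {"type":"object","properties":{"targets":{"type":"array","items":{"type":"array","items":{"type":"number"}}},"force":{"type":"number"}},"required":["targets"]}

```bash
mkdir -p pics; cat > h.py <<'E'
import numpy as np,cv2
from workcell import *
from scipy.spatial.transform import Rotation as R
def cam(n):
    s=read_state();c=read_camera(n);K=np.array(c['mtx'])
    if n=='wrist':
        T=np.eye(4);T[:3,:3]=R.from_euler('xyz',s['ee_rot']).as_matrix();T[:3,3]=s['eef_pos']
        M=T@np.array(c['mount']);Rc=M[:3,:3];o=M[:3,3]
    else:
        Rw=cv2.Rodrigues(np.array(c['rvec'],float))[0];Rc=Rw.T;o=-Rw.T@np.array(c['tvec'],float).ravel()
    return c['image'],K,Rc,o
def ray(K,Rc,o,uv,z):
    uv=np.atleast_2d(uv).astype(float);d=np.c_[uv,np.ones(len(uv))]@np.linalg.inv(K).T@Rc.T
    t=(z-o[2])/d[:,2];return o+t[:,None]*d
def proj(K,Rc,o,P):
    p=(np.atleast_2d(P)-o)@Rc@K.T;return p[:,:2]/p[:,2:]
def save(im,f,s=1.4):cv2.imwrite(f,cv2.resize(im[:,:,::-1],None,fx=s,fy=s))
E
python3 - <<'E'
from h import *
print(read_state(),grip_point_offset)
for n in ('scene','side'):
    im,K,Rc,o=cam(n);save(im,f'pics/{n}0.png');np.savez(n+'0',im=im,K=K,R=Rc,o=o);print(n,o,Rc[:,2],K[0,0])
E
```

```text
{'time': 0.0, 'joint_positions': array([-1.23229415e+00,  3.79394361e-01,  1.73478185e+00, -1.50968128e-05,
        1.02848137e+00, -3.33313381e-02]), 'dq': array([ 0.00024864, -0.00062222, -0.00053573,  0.00025583,  0.00011524,
        0.00210951]), 'tau': array([-6.15054232e-04, -7.63742280e+01, -4.34362185e+01,  6.50062412e-02,
        4.25655849e-02, -1.82123395e-04]), 'eef_pos': array([ 0.25416766, -0.65180501,  0.21329765]), 'ee_rot': array([-3.14052789e+00, -2.25737172e-05,  3.71841304e-01]), 'ft_force': array([-0.04136   , -0.5712208 ,  0.10889708]), 'torque': array([-0.02475645, -0.02019056, -0.03776418]), 'finger_force': 0.0, 'finger_gap': 0.09100779697419056} 0.0188
scene [1.50236266 0.02958269 0.84710961] [-0.78925734 -0.02616809 -0.61350475] 434.97034041090564
side [0.08620556 0.60093093 0.96622071] [ 0.37283303 -0.52894088 -0.76237594] 418.1652173285358
```

View pics/scene0.png

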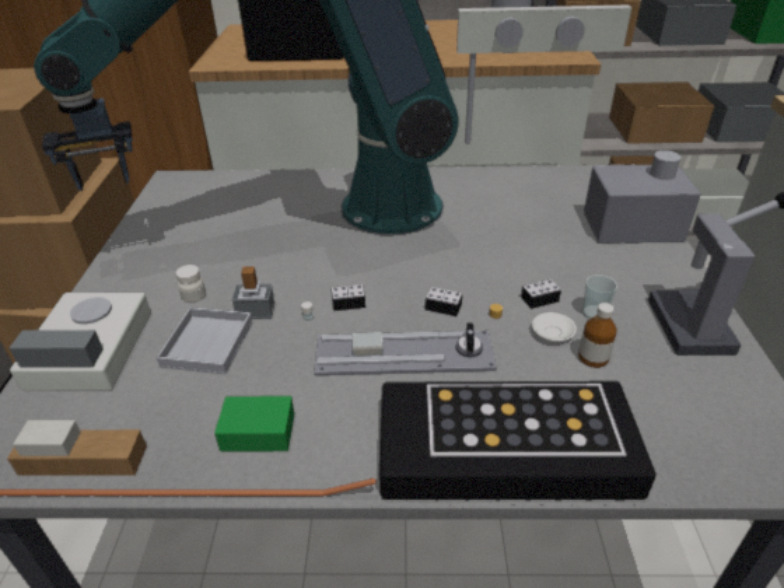

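View pics/side0.png

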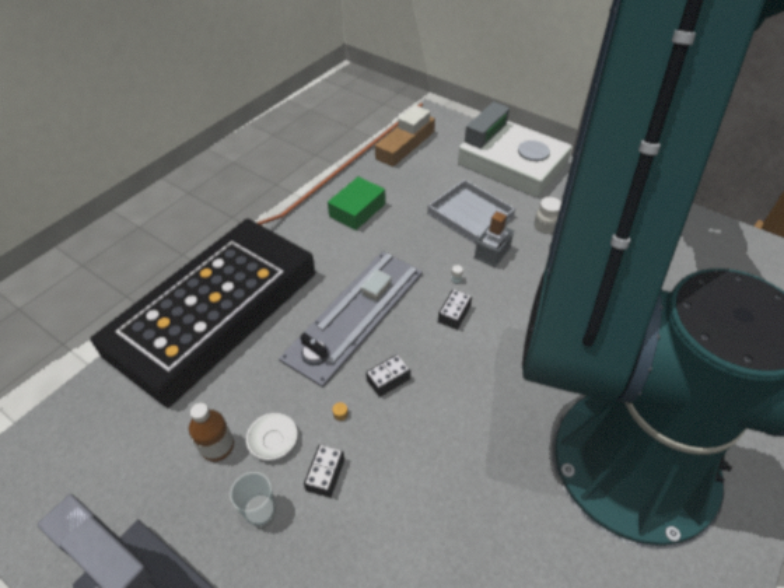

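The scene picture shows the jig at about (405,352) with the pan box at (367,343) and the cam at (469,342). The three cassettes are at (348,297), (444,300) and (541,292), the roller in its stand at (250,295), and the tray at (207,340). The side view shows the same layout.

```bash
python3 - <<'E'
from h import *
for n in ('scene','side'):
    d=np.load(n+'0.npz');K,Rc,o,im=d['K'],d['R'],d['o'],d['im']
    P={'scene':dict(jig=([(316,336),(490,333),(494,370),(315,373)],.012),pan=([(367,336)],.042),cam=([(469,328)],.056),tray=([(177,311),(251,312),(222,368),(162,360)],.028),roll=([(249,270)],.15),stand=([(253,289)],.05),bott=([(597,360)],0)),
     'side':dict(jig=([(386,254),(422,271),(320,381),(282,360)],.012),pan=([(376,284)],.042),cam=([(315,345)],.056),tray=([(464,184),(514,211),(480,240),(430,211)],.028),roll=([(498,218)],.15),stand=([(495,238)],.05))}[n]
    for k,(uv,z) in P.items(): print(n,k,ray(K,Rc,o,np.array(uv)/1.4,z)[:,:2].round(3).tolist())
    g=im.min(2).astype(int);sat=im.max(2).astype(int)-g
    m=((g>150)&(sat<25)).astype(np.uint8)
    m=cv2.morphologyEx(m,cv2.MORPH_CLOSE,np.ones((5,5)))
    N,l,st,c=cv2.connectedComponentsWithStats(m)
    for i in range(1,N):
        if 60<st[i,4]<1200:
            r=cv2.minAreaRect(np.argwhere(l==i)[:,::-1].astype(np.float32));bx=ray(K,Rc,o,cv2.boxPoints(r),.035)[:,:2]
            e=np.diff(bx,axis=0)[:2];L=np.linalg.norm(e,axis=1);j=L.argmax();a=np.arctan2(e[j,1],e[j,0])
            p=ray(K,Rc,o,[r[0]],.035)[0,:2]
            if L.max()<.12 and .2<p[0]<.9:print(' blob',(np.array(r[0])*1.4).round(),p.round(3),L.round(3),'long axis deg',np.degrees(a).round())
E
```

```text
scene jig [[0.559, -0.149], [0.554, 0.211], [0.661, 0.205], [0.667, -0.139]]
scene pan [[0.594, -0.041]]
scene cam [[0.588, 0.162]]
scene tray [[0.493, -0.455], [0.499, -0.294], [0.668, -0.317], [0.645, -0.441]]
scene roll [[0.516, -0.275]]
scene stand [[0.446, -0.296]]
scene bott [[0.623, 0.414]]
 blob [186. 270.] [ 0.351 -0.473] [0.054 0.047] long axis deg 89.0
 blob [541. 287.] [0.427 0.336] [0.076 0.04 ] long axis deg 109.0
 blob [347. 290.] [ 0.434 -0.091] [0.068 0.039] long axis deg 99.0
 blob [443. 294.] [0.452 0.119] [0.038 0.071] long axis deg 71.0
 blob [554. 326.] [0.558 0.337] [0.09  0.085] long axis deg 89.0
 blob [ 43. 431.] [ 0.827 -0.589] [0.105 0.053] long axis deg 90.0
side jig [[0.647, -0.139], [0.551, -0.144], [0.549, 0.204], [0.64, 0.211]]
side pan [[0.594, -0.033]]
side cam [[0.587, 0.167]]
side tray [[0.624, -0.437], [0.474, -0.421], [0.49, -0.288], [0.637, -0.303]]
side roll [[0.44, -0.25]]
side stand [[0.456, -0.293]]
 blob [547. 206.] [ 0.415 -0.477] [0.087 0.052] long axis deg -93.0
 blob [455. 303.] [ 0.435 -0.093] [0.077 0.039] long axis deg -80.0
 blob [202. 329.] [0.805 0.258] [0.022 0.042] long axis deg 171.0
 blob [388. 370.] [0.451 0.12 ] [0.073 0.038] long axis deg -109.0
 blob [197. 410.] [0.676 0.386] [0.03  0.032] long axis deg 138.0
 blob [270. 435.] [0.537 0.346] [0.09  0.088] long axis deg -144.0
 blob [323. 464.] [0.428 0.333] [0.078 0.042] long axis deg -64.0
 blob [247. 484.] [0.506 0.432] [0.069 0.041] long axis deg -125.0
 blob [387. 491.] [0.315 0.308] [0.029 0.032] long axis deg -165.0
 blob [257. 504.] [0.47  0.447] [0.037 0.018] long axis deg -115.0
 blob [ 77. 516.] [0.687 0.625] [0.02  0.026] long axis deg 179.0
```

Emit:
play_rows --pt "0 0.02 0.04 0.04 0.08" --pt "0 0.04 0.08 0.08 0.16" --pt "0 0.06 0.12 0.1 0.24" --pt "0 0.08 0.16 0.12 0.32" --pt "0 0.1 0.2 0.14 0.4"

```text
time: 0.6
eef_pos: [0.348, -0.4637, 0.348]
ee_rot: [3.142, -0.0, 0.775]
ft_force: [1.8, -0.4, 0.1]
finger_gap: 0.0912
finger_force: 0.0
```

Emit:
play_rows --pt "0 0.02 0.04 0.01 0.08" --pt "0 0.04 0.08 0.02 0.16" --pt "0 0.06 0.12 0.03 0.24" --pt "0 0.08 0.16 0.04 0.32" --pt "0 0.1 0.2 0.04 0.4"

```text
time: 1.1
eef_pos: [0.4484, -0.2639, 0.3885]
ee_rot: [3.14, 0.0, 1.175]
ft_force: [0.6, -1.0, -0.2]
finger_gap: 0.0911
finger_force: 0.0
```

Emit:
play_rows --pt "0 0.02 0.04 0 0.08" --pt "0 0.04 0.08 0 0.16" --pt "0 0.06 0.12 0 0.24" --pt "0 0.08 0.16 0 0.32" --pt "0 0.1 0.2 0 0.4"

```text
time: 1.6
eef_pos: [0.548, -0.0635, 0.3871]
ee_rot: [-3.142, 0.0, 1.575]
ft_force: [0.1, -1.5, 0.6]
finger_gap: 0.0913
finger_force: 0.0
```

```bash
python3 - <<'E'
from h import *
s=read_state();print(s['time'],s['eef_pos'],s['ee_rot'])
im,K,Rc,o=cam('wrist');save(im,'pics/w1.png');np.savez('w1',im=im,K=K,R=Rc,o=o);print(o,Rc[:,2],K[0,0]);print(ray(K,Rc,o,[(0,0),(559,0),(0,419),(559,419)],.02).round(3))
E
```

```text
1.6 [ 0.54803767 -0.06350892  0.38713838] [-3.14152325e+00  8.60288870e-06  1.57520638e+00]
[0.54863111 0.01799782 0.55606973] [ 0.00141476 -0.2875516  -0.9577641 ] 318.15531570706884
[[ 0.137  0.166  0.02 ]
 [ 0.963  0.17   0.02 ]
 [-0.063 -0.648  0.02 ]
 [ 1.174 -0.642  0.02 ]]
```

View pics/w1.png

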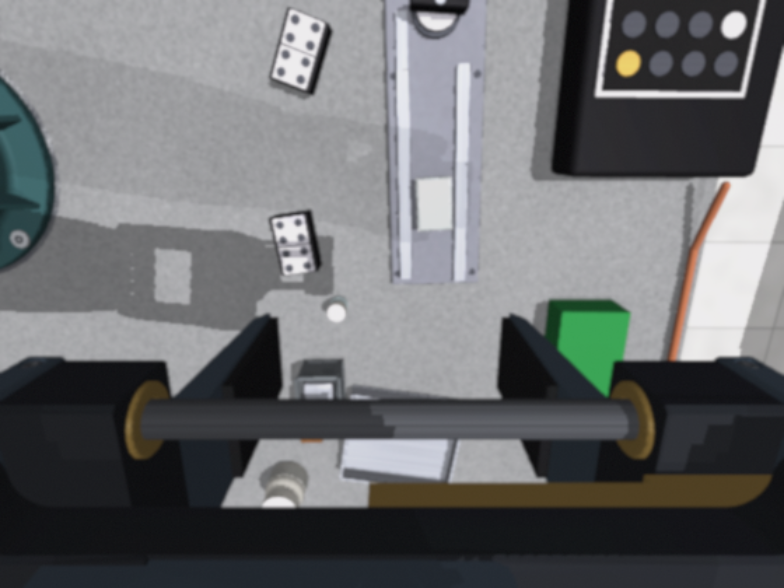

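The wrist picture shows the jig with its fence strip between (463,63) and (462,280), the jaw strip at x≈403, and the pan box at (434,204). The tray is at (400,440) and the roller at (318,390).

```bash
python3 - <<'E'
from h import *
d=np.load('w1.npz');K,Rc,o,im=d['K'],d['R'],d['o'],d['im']
f=lambda uv,z:ray(K,Rc,o,np.array(uv)/1.4,z)[:,:2].round(4).tolist()
print('fence in/out top,bot',f([(457,63),(470,63),(455,280),(467,280)],.02))
print('jaw bottom',f([(398,278),(411,278),(398,30),(410,30)],.02))
print('base corners',f([(392,283),(480,283),(484,30),(386,30)],.012))
g=im.astype(int)
# panbox mask: brightest in window
w=g[115:175,285:335];m=((w.min(2)>190)).astype(np.uint8);N,l,st,c=cv2.connectedComponentsWithStats(m);i=1+st[1:,4].argmax()
r=cv2.minAreaRect((np.argwhere(l==i)[:,::-1]+[285,115]).astype(np.float32));print('pan',r,f(cv2.boxPoints(r)*1.4,.042),f([np.array(r[0])*1.4],.042))
m=(g.min(2)>150)&(g.max(2)-g.min(2)<30);m=m.astype(np.uint8);m[:,230:]=0;m[:,:185]=0;m[205:]=0
m=cv2.morphologyEx(m,cv2.MORPH_CLOSE,np.ones((7,7)))
N,l,st,c=cv2.connectedComponentsWithStats(m)
for i in range(1,N):
  if st[i,4]>200:
    r=cv2.minAreaRect(np.argwhere(l==i)[:,::-1].astype(np.float32));b=ray(K,Rc,o,cv2.boxPoints(r),.035)[:,:2];e=np.diff(b,axis=0)[:2];L=np.linalg.norm(e,axis=1);j=L.argmax()
    print('cas',np.array(r[0])*1.4,ray(K,Rc,o,[r[0]],.035),L,np.degrees(np.arctan2(e[j,1],e[j,0])))
E
```

```text
fence in/out top,bot [[0.6224, 0.1083], [0.6366, 0.1083], [0.6319, -0.1393], [0.6469, -0.1392]]
jaw bottom [[0.5604, -0.137], [0.5766, -0.1369], [0.5575, 0.1402], [0.5704, 0.1403]]
base corners [[0.553, -0.146], [0.6652, -0.1455], [0.6514, 0.1425], [0.5445, 0.142]]
pan ((310.0, 145.0), (36.0, 24.0), 90.0) [[0.5803, -0.0131], [0.6181, -0.013], [0.6206, -0.0701], [0.5816, -0.0703]] [[0.6001, -0.0412]]
cas [289.8 140. ] [[0.43780242 0.02684385 0.035     ]] [0.063203   0.29974785] -92.26786834339605
```

Emit:
play_rows --pt "0 0.02 0.01 -0.05 0.01" --pt "0 0.04 0.022 -0.1 0.035" --pt "0 0.052 0.022 -0.15 0.035" --pt "0 0.052 0.022 -0.2 0.035" --pt "0 0.052 0.022 -0.24 0.035"

```text
time: 2.15
eef_pos: [0.5997, -0.0432, 0.1459]
ee_rot: [3.142, 0.0, 1.607]
ft_force: [1.1, -0.2, -0.7]
finger_gap: 0.0915
finger_force: 0.0
```

Emit:
play_rows --pt "0 0 0 -0.04 0" --pt "0 0 0 -0.08 0" --pt "0 0 0 -0.105 0" --pt "0 0 0 -0.122 0" --pt "0 0 0 -0.122 0"

```text
time: 2.65
eef_pos: [0.5984, -0.0433, 0.0241]
ee_rot: [-3.138, -0.0, 1.607]
ft_force: [-0.8, -0.4, -0.2]
finger_gap: 0.0911
finger_force: 0.0
```

Emit:
play_rows --force 12 --pt "150 0 0 0 0" --pt "255 0 0 0 0" --pt "255 0 0 0 0" --pt "255 0 0 0 0" --pt "255 0 0 0 0"

```text
time: 3.15
eef_pos: [0.6, -0.0434, 0.0265]
ee_rot: [3.141, 0.0, 1.607]
ft_force: [0.0, 0.3, -0.7]
finger_gap: 0.0541
finger_force: 0.0
```

Emit:
play_rows --pt "255 0 0 0.0 0" --pt "255 0 0 0.02 0" --pt "255 0 0 0.04 0" --pt "255 0 0 0.08 0" --pt "255 0 0 0.12 0"

```text
time: 3.65
eef_pos: [0.599, -0.0433, 0.1467]
ee_rot: [-3.14, -0.0, 1.607]
ft_force: [1.4, 0.0, -0.5]
finger_gap: 0.0395
finger_force: 12.0
```

Emit:
play_rows --pt "255 -0.005 -0.04 0.02 0" --pt "255 -0.01 -0.085 0.02 0" --pt "255 -0.02 -0.13 0.02 0" --pt "255 -0.025 -0.175 0.02 0" --pt "255 -0.03 -0.22 0.02 0"

```text
time: 4.15
eef_pos: [0.5691, -0.2651, 0.1661]
ee_rot: [3.141, 0.0, 1.607]
ft_force: [0.3, 0.7, -0.1]
finger_gap: 0.0397
finger_force: 12.0
```

Emit:
play_rows --pt "255 -0.005 -0.05 0 0" --pt "255 -0.01 -0.1 -0.01 0" --pt "255 -0.01 -0.1 -0.05 0" --pt "255 -0.01 -0.1 -0.08 0" --pt "255 -0.01 -0.1 -0.08 0"

```text
time: 4.65
eef_pos: [0.5571, -0.3622, 0.0819]
ee_rot: [-3.136, -0.004, 1.606]
ft_force: [-0.5, 0.5, -1.0]
finger_gap: 0.0395
finger_force: 12.0
```

```bash
python3 - <<'E'
from h import *
s=read_state();print(s['time'],s['eef_pos'],s['finger_gap'])
im,K,Rc,o=cam('scene')
p=proj(K,Rc,o,s['eef_pos'])[0];print(p);u,v=p.astype(int)
save(im[max(v-110,0):v+90,max(u-120,0):u+150],'pics/s2.png',2.8)
E
```

```text
4.65 [ 0.55713923 -0.36218693  0.08192764] 0.03947215998962415
[148.0831687  221.37178298]
```

View pics/s2.png

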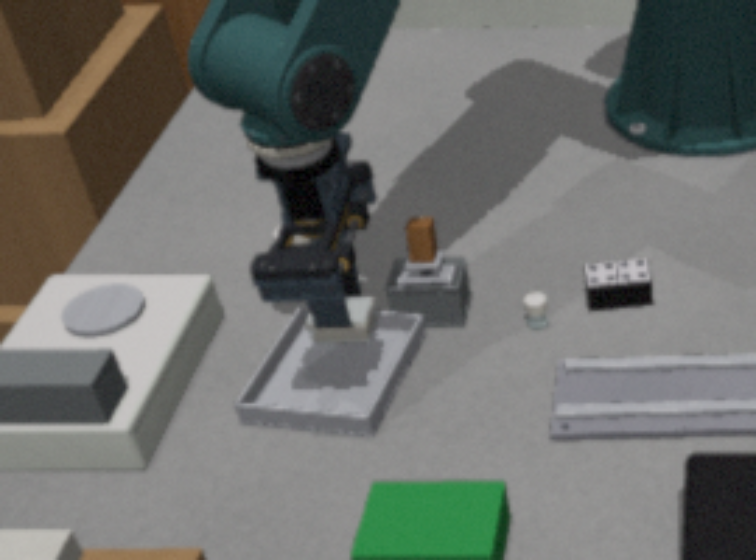

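The crop shows the pan box in the fingers at about (342,318), over the tray, which spans (240..425, 300..430).

Emit:
play_rows --pt "255 0.005 0 -0.02 0" --pt "255 0.005 0 -0.035 0" --pt "255 0.005 0 -0.045 0" --pt "255 0.005 0 -0.05 0" --pt "255 0.005 0 -0.05 0"

```text
time: 5.2
eef_pos: [0.5645, -0.3632, 0.0358]
ee_rot: [-3.141, -0.0, 1.607]
ft_force: [-0.3, 0.8, -1.0]
finger_gap: 0.0397
finger_force: 12.0
```

Emit:
play_rows --pt "0 0 0 0 0" --pt "0 0 0 0 0" --pt "0 0 0 0 0" --pt "0 0 0 0 0" --pt "0 0 0 0 0"

```text
time: 5.7
eef_pos: [0.5647, -0.3635, 0.0362]
ee_rot: [3.141, 0.0, 1.607]
ft_force: [0.1, -0.6, 0.3]
finger_gap: 0.0767
finger_force: 0.0
```

Emit:
play_rows --pt "0 0 0 0.03 0" --pt "0 0 0 0.07 0" --pt "0 0 0 0.11 0" --pt "0 -0.005 0.03 0.14 0" --pt "0 -0.02 0.08 0.15 0"

```text
time: 6.2
eef_pos: [0.5475, -0.2878, 0.1891]
ee_rot: [3.137, 0.003, 1.605]
ft_force: [1.3, 0.1, 0.1]
finger_gap: 0.0911
finger_force: 0.0
```

Emit:
play_rows --pt "0 -0.01 0.04 0.01 0" --pt "0 -0.03 0.09 0.02 0" --pt "0 -0.05 0.14 0.03 0.02" --pt "0 -0.08 0.18 0.03 0.04" --pt "0 -0.09 0.19 0.03 0.09"

```text
time: 6.7
eef_pos: [0.4536, -0.0939, 0.2155]
ee_rot: [-3.142, -0.0, 1.699]
ft_force: [0.4, 0.0, 0.0]
finger_gap: 0.091
finger_force: 0.0
```

```bash
cat >> h.py <<'E'
def frame(n,f):
    s=read_state();print(s['time'],s['eef_pos'].round(4),s['ee_rot'].round(3),round(s['finger_gap'],4))
    im,K,Rc,o=cam(n);np.savez(f,im=im,K=K,R=Rc,o=o);save(im,f'pics/{f}.png');return im,K,Rc,o
E
python3 - <<'E'
from h import *
frame('wrist','w2');frame('scene','s3')
E
```

```text
6.7 [ 0.4536 -0.0939  0.2155] [-3.142 -0.     1.699] 0.091
6.75 [ 0.4521 -0.0929  0.2152] [-3.140e+00 -1.000e-03  1.704e+00] 0.0915
```

View pics/w2.png

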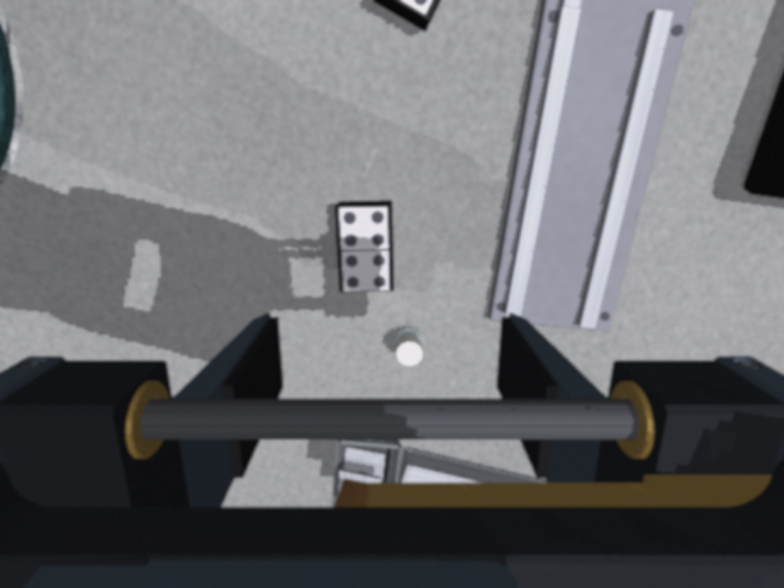

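View pics/s3.png

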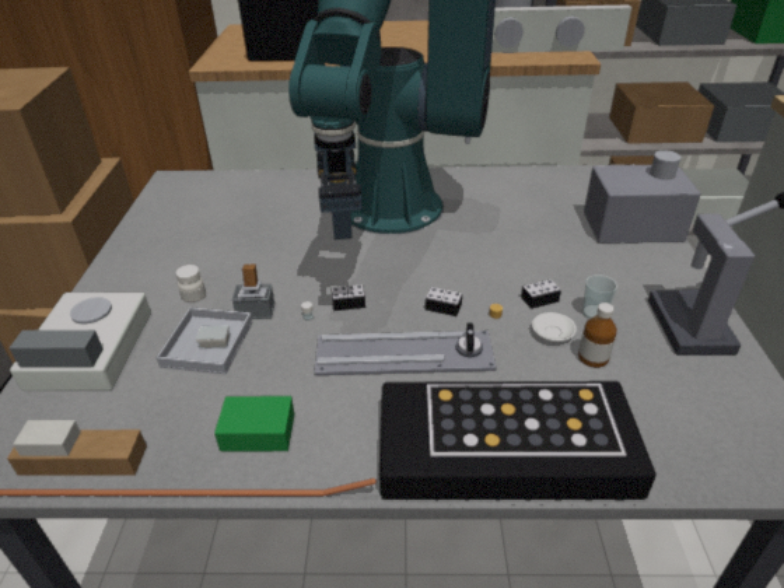

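The wrist view shows cassette A's covers at (341..391, 204..291), centre about (366,248), with the vial at (408,352). The scene view shows the pan box lying in the tray at (212,336).

```bash
cat >> h.py <<'E'
def cas(fr,near,z=.035,verbose=True):
    "bright cover rectangle closest to world xy 'near', height z"
    im,K,Rc,o=fr;c=proj(K,Rc,o,[near[0],near[1],z])[0];g=im.astype(int)
    yy,xx=np.mgrid[:im.shape[0],:im.shape[1]]
    W=ray(K,Rc,o,np.c_[xx.ravel(),yy.ravel()],z)[:,:2]
    win=(np.hypot(*(W-near).T)<.065).reshape(xx.shape)
    thr,_=cv2.threshold(g.max(2)[win].astype(np.uint8),0,255,cv2.THRESH_OTSU)
    m=(win&(g.max(2)<70)).astype(np.uint8)   # black body and dots
    m=cv2.morphologyEx(m,cv2.MORPH_CLOSE,np.ones((13,13)))
    N,l,st,_=cv2.connectedComponentsWithStats(m);i=1+st[1:,4].argmax()
    P=W[(l==i).ravel()];
    r=cv2.minAreaRect((P*1000).astype(np.float32));b=cv2.boxPoints(r);e=np.diff(b,axis=0)[:2];L=np.linalg.norm(e,axis=1);j=L.argmax()
    a=np.degrees(np.arctan2(e[j,1],e[j,0]))%180
    print('cas',np.round(r[0],1),'L',L.round(1),'ang',round(a,1),'rad',round(np.radians(a),3));return np.array(r[0])/1000,a
E
python3 - <<'E'
from h import *
d=np.load('w2.npz');fr=(d['im'],d['K'],d['R'],d['o'])
print(ray(*fr[1:],np.array([(341,206),(390,206),(392,290),(342,290),(366,248)])/1.4,.035)[:,:2].round(4))
cas(fr,(.435,-.092))
for s,z in(('s3',.035),):
    d=np.load(s+'.npz');f2=(d['im'],d['K'],d['R'],d['o'])
    print('pan',ray(*f2[1:],np.array([(212,332)])/1.4,.034))
    print('tray',ray(*f2[1:],np.array([(177,311),(251,312),(222,368),(162,360)])/1.4,.028))
E
```

```text
[[ 0.4123 -0.0601]
 [ 0.4501 -0.0552]
 [ 0.4606 -0.1231]
 [ 0.4198 -0.1284]
 [ 0.4354 -0.0908]]
cas [433.4 -89.9] L [71.6 43.9] ang 98.8 rad 1.724
pan [[ 0.56978607 -0.35917811  0.034     ]]
tray [[ 0.49339525 -0.45490636  0.028     ]
 [ 0.49877003 -0.29350872  0.028     ]
 [ 0.6681856  -0.3171122   0.028     ]
 [ 0.64509565 -0.44068526  0.028     ]]
```

Emit:
play_rows --pt "0 -0.009 0.003 -0.04 0.012" --pt "0 -0.017 0.003 -0.085 0.022" --pt "0 -0.017 0.003 -0.13 0.022" --pt "0 -0.017 0.003 -0.17 0.022" --pt "0 -0.017 0.003 -0.202 0.022"

```text
time: 7.3
eef_pos: [0.4385, -0.0938, 0.0113]
ee_rot: [-3.141, -0.0, 1.718]
ft_force: [1.2, 0.1, -0.2]
finger_gap: 0.091
finger_force: 0.0
```

Emit:
play_rows --force 25 --pt "150 0 0 0 0" --pt "255 0 0 0 0" --pt "255 0 0 0 0" --pt "255 0 0 0 0" --pt "255 0 0 0 0"

```text
time: 7.8
eef_pos: [0.4392, -0.0936, 0.0146]
ee_rot: [3.14, 0.001, 1.719]
ft_force: [-1.8, -0.0, 2.4]
finger_gap: 0.0542
finger_force: 1.1
```

Emit:
play_rows --pt "255 0 0 0 0" --pt "255 0 0 0 0" --pt "255 0 0 0 0" --pt "255 0 0 0.02 0" --pt "255 0 0 0.06 0"

```text
time: 8.3
eef_pos: [0.4369, -0.0929, 0.0725]
ee_rot: [-3.138, -0.002, 1.719]
ft_force: [0.4, -0.0, -1.0]
finger_gap: 0.0461
finger_force: 25.0
```

```bash
python3 - <<'E'
from h import *
d=np.load('w2.npz');fr=(d['im'],d['K'],d['R'],d['o'])
print(ray(*fr[1:],np.array([(523,316),(582,10),(583,325),(653,12),(598,325),(672,12)])/1.4,.02)[:,:2].round(4))
f2=frame('scene','s4')
E
```

```text
[[ 0.578  -0.1368]
 [ 0.5697  0.1   ]
 [ 0.6321 -0.1383]
 [ 0.621   0.1054]
 [ 0.6452 -0.1366]
 [ 0.6346  0.1071]]
8.3 [ 0.4369 -0.0929  0.0725] [-3.138e+00 -2.000e-03  1.719e+00] 0.0461
```

Emit:
play_rows --pt "255 0.04 0 0.01 -0.05" --pt "255 0.085 0 0.01 -0.107" --pt "255 0.13 0 0.01 -0.107" --pt "255 0.165 -0.001 0.01 -0.107" --pt "255 0.165 -0.001 0.01 -0.107"

```text
time: 8.85
eef_pos: [0.608, -0.0945, 0.084]
ee_rot: [3.138, 0.001, 1.612]
ft_force: [-0.6, -0.0, -2.1]
finger_gap: 0.0459
finger_force: 25.0
```

```bash
python3 - <<'E'
from h import *
for i in range(2):
    s=read_state();print(s['eef_pos'],s['ee_rot'])
f=frame('wrist','w3')
E
```

```text
[ 0.6079934  -0.0945205   0.08399956] [3.13778206e+00 8.01001393e-04 1.61238430e+00]
[ 0.6079934  -0.0945205   0.08399956] [3.13778206e+00 8.01001393e-04 1.61238430e+00]
8.85 [ 0.608  -0.0945  0.084 ] [3.138e+00 1.000e-03 1.612e+00] 0.0459
```

View pics/w3.png

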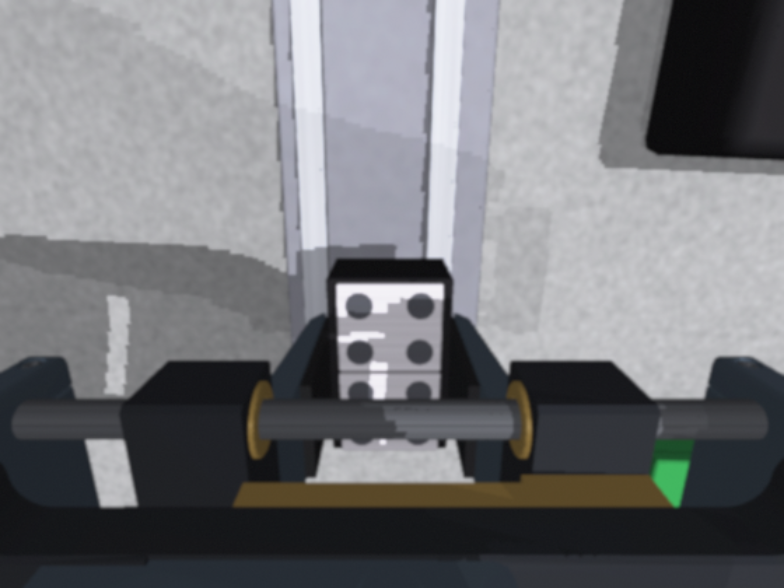

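The wrist picture shows the cassette held at (391,355). The channel edges run (322,0)-(328,260) for the jaw and (432,0)-(427,260) for the fence.

```bash
python3 - <<'E'
from h import *
d=np.load('w3.npz');fr=(d['im'],d['K'],d['R'],d['o']);print(read_state()['eef_pos'],d['o'],d['R'].round(3))
print(ray(*fr[1:],np.array([(322,0),(328,260),(434,0),(427,260)])/1.4,.02)[:,:2].round(4))
print(ray(*fr[1:],np.array([(334,285),(444,285),(329,285),(450,285)])/1.4,.105)[:,:2].round(4))
E
```

```text
[ 0.60528041 -0.09431824  0.08334315] [ 0.60487725 -0.01297566  0.25286472] [[ 0.999  0.039  0.016]
 [ 0.042 -0.957 -0.288]
 [ 0.004  0.288 -0.958]]
[[ 0.5723  0.0508]
 [ 0.5753 -0.0717]
 [ 0.6236  0.053 ]
 [ 0.6285 -0.0695]]
[[ 0.5882 -0.0591]
 [ 0.6264 -0.0576]
 [ 0.5865 -0.0592]
 [ 0.6285 -0.0575]]
```

Emit:
play_rows --pt "255 0 0 0 0" --pt "255 0 0 0 0" --pt "255 0 0 0 0" --pt "255 0 0 0 0" --pt "255 0 0 0 0"

```text
time: 9.4
eef_pos: [0.6033, -0.0944, 0.0835]
ee_rot: [3.141, 0.0, 1.612]
ft_force: [0.1, 1.1, -1.8]
finger_gap: 0.0459
finger_force: 25.0
```

Emit:
play_rows --pt "255 -0.001 0 -0.02 0" --pt "255 -0.001 0 -0.035 0" --pt "255 -0.001 0 -0.045 0" --pt "255 -0.001 0 -0.05 0" --pt "255 -0.001 0 -0.05 0"

```text
time: 9.9
eef_pos: [0.6022, -0.0943, 0.0327]
ee_rot: [-3.14, -0.0, 1.612]
ft_force: [-0.2, -0.5, -1.8]
finger_gap: 0.046
finger_force: 25.0
```

Emit:
play_rows --pt "255 0 0 -0.003 0" --pt "255 0 0 -0.006 0" --pt "255 0 0 -0.0065 0" --pt "255 0 0 -0.0065 0" --pt "255 0 0 -0.0065 0"

```text
time: 10.4
eef_pos: [0.6027, -0.0944, 0.027]
ee_rot: [3.141, 0.0, 1.612]
ft_force: [-0.5, -0.2, -1.8]
finger_gap: 0.0461
finger_force: 25.0
```

Emit:
play_rows --pt "0 0 0 0 0" --pt "0 0 0 0 0" --pt "0 0 0 0 0" --pt "0 0 0 0 0" --pt "0 0 0 0.01 0"

```text
time: 10.9
eef_pos: [0.6018, -0.0942, 0.0363]
ee_rot: [-3.14, -0.0, 1.612]
ft_force: [-0.6, -0.1, -1.0]
finger_gap: 0.0832
finger_force: 0.0
```

Emit:
play_rows --pt "0 0 0 0.04 0" --pt "0 0 0 0.08 0" --pt "0 -0.02 0.02 0.12 -0.12" --pt "0 -0.05 0.06 0.15 -0.25" --pt "0 -0.08 0.1 0.18 -0.37"

```text
time: 11.4
eef_pos: [0.5303, -0.0051, 0.2104]
ee_rot: [3.14, -0.0, 1.235]
ft_force: [1.1, 0.8, 0.3]
finger_gap: 0.0913
finger_force: 0.0
```

Emit:
play_rows --pt "0 -0.03 0.04 0 0" --pt "0 -0.06 0.08 0 0" --pt "0 -0.07 0.11 0 0" --pt "0 -0.07 0.115 0 0" --pt "0 -0.07 0.115 0 0"

```text
time: 11.9
eef_pos: [0.4613, 0.1098, 0.209]
ee_rot: [3.141, -0.0, 1.244]
ft_force: [0.2, 0.0, 0.6]
finger_gap: 0.0914
finger_force: 0.0
```

```bash
python3 - <<'E'
from h import *
f=frame('wrist','w4');cas(f,(.451,.12))
E
```

```text
11.9 [0.4613 0.1098 0.209 ] [ 3.141 -0.     1.244] 0.0914
cas [451.8 120.9] L [44.  72.3] ang 70.4 rad 1.229
```

Emit:
play_rows --pt "0 -0.005 0.005 -0.04 -0.015" --pt "0 -0.01 0.01 -0.085 -0.015" --pt "0 -0.01 0.01 -0.13 -0.015" --pt "0 -0.01 0.01 -0.17 -0.015" --pt "0 -0.01 0.01 -0.195 -0.015"

```text
time: 12.45
eef_pos: [0.4505, 0.1178, 0.0107]
ee_rot: [-3.139, 0.001, 1.225]
ft_force: [0.2, -0.8, 1.0]
finger_gap: 0.091
finger_force: 0.0
```

Emit:
play_rows --pt "150 0 0 0 0" --pt "255 0 0 0 0" --pt "255 0 0 0 0" --pt "255 0 0 0 0" --pt "255 0 0 0 0"

```text
time: 12.95
eef_pos: [0.4519, 0.1193, 0.0144]
ee_rot: [3.14, -0.001, 1.227]
ft_force: [0.3, -0.4, 0.2]
finger_gap: 0.0538
finger_force: 0.0
```

Emit:
play_rows --pt "255 0 0 0 0" --pt "255 0 0 0 0" --pt "255 0 0 0 0" --pt "255 0 0 0 0" --pt "255 0 0 0 0"

```text
time: 13.45
eef_pos: [0.4514, 0.1193, 0.014]
ee_rot: [3.141, -0.0, 1.227]
ft_force: [-3.3, -1.8, 12.4]
finger_gap: 0.0457
finger_force: 25.0
```

Emit:
play_rows --pt "255 0 0 0.02 0" --pt "255 0 0 0.05 0" --pt "255 0 0 0.07 0" --pt "255 0 0 0.07 0" --pt "255 0 0 0.07 0"

```text
time: 13.95
eef_pos: [0.4511, 0.1193, 0.0833]
ee_rot: [3.141, -0.0, 1.227]
ft_force: [-0.8, -0.4, -1.5]
finger_gap: 0.0457
finger_force: 25.0
```

Emit:
play_rows --pt "255 0.03 -0.02 0 0.1" --pt "255 0.06 -0.05 0 0.2" --pt "255 0.09 -0.08 0 0.3" --pt "255 0.12 -0.11 0 0.385" --pt "255 0.149 -0.135 0 0.385"

```text
time: 14.45
eef_pos: [0.6003, -0.0174, 0.0815]
ee_rot: [-3.139, -0.0, 1.614]
ft_force: [1.0, 0.7, -1.6]
finger_gap: 0.0457
finger_force: 25.0
```

Emit:
play_rows --pt "255 0 0 0 0" --pt "255 0 0 0 0" --pt "255 0 0 0 0" --pt "255 0 0 0 0" --pt "255 0 0 0 0"

```text
time: 14.95
eef_pos: [0.5995, -0.0151, 0.0832]
ee_rot: [-3.141, -0.0, 1.613]
ft_force: [-0.0, 0.3, -1.4]
finger_gap: 0.0457
finger_force: 25.0
```

```bash
python3 - <<'E'
from h import *
f=frame('wrist','w5')
m=f[0].astype(int)
f=frame('scene','s5');u,v=(proj(*f[1:],[.6,-.03,.04])[0]).astype(int)
save(f[0][v-70:v+60,u-90:u+110],'pics/s5c.png',3.8)
E
```

```text
14.95 [ 0.5995 -0.0151  0.0832] [-3.141 -0.     1.613] 0.0457
15.0 [ 0.5997 -0.0152  0.0833] [-3.141 -0.     1.613] 0.0457
```

View pics/w5.png

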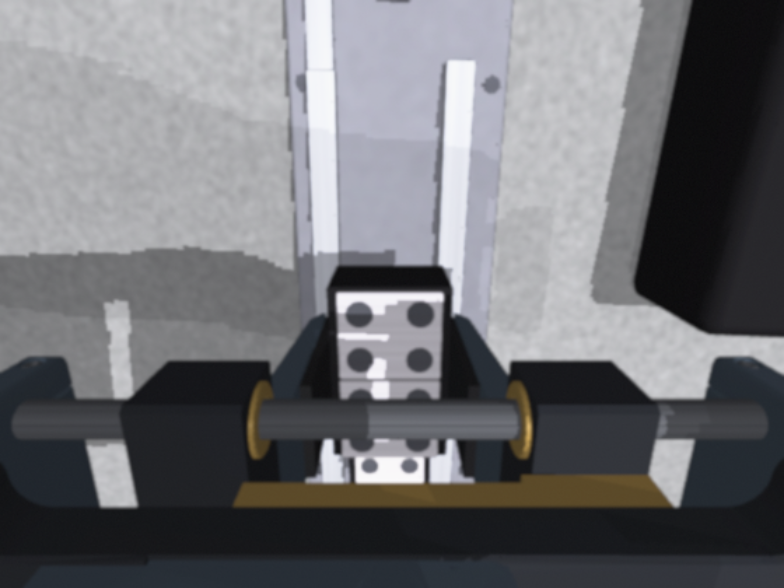

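The wrist picture shows the held cassette at (391,365), with the channel edges at 337 and 440 on row 250. It is centred, with A's cover visible below it at (388,465).

Emit:
play_rows --pt "255 0 0 -0.02 0" --pt "255 0 0 -0.035 0" --pt "255 0 0 -0.045 0" --pt "255 0 0 -0.05 0" --pt "255 0 0 -0.05 0"

```text
time: 15.55
eef_pos: [0.5997, -0.0157, 0.0326]
ee_rot: [-3.14, -0.0, 1.612]
ft_force: [-0.2, -0.2, -1.5]
finger_gap: 0.0458
finger_force: 25.0
```

Emit:
play_rows --pt "255 0 0 -0.003 0" --pt "255 0 0 -0.006 0" --pt "255 0 0 -0.0065 0" --pt "255 0 0 -0.0065 0" --pt "255 0 0 -0.0065 0"

```text
time: 16.05
eef_pos: [0.6002, -0.0158, 0.027]
ee_rot: [3.141, 0.0, 1.612]
ft_force: [-0.0, 0.6, -1.3]
finger_gap: 0.0461
finger_force: 25.0
```

Emit:
play_rows --pt "0 0 0 0 0" --pt "0 0 0 0 0" --pt "0 0 0 0 0" --pt "0 0 0 0 0" --pt "0 0 0 0.01 0"

```text
time: 16.55
eef_pos: [0.5994, -0.0157, 0.0362]
ee_rot: [-3.14, -0.0, 1.612]
ft_force: [0.1, -0.5, 0.0]
finger_gap: 0.0833
finger_force: 0.0
```

Emit:
play_rows --pt "0 0 0 0.04 0" --pt "0 0 0 0.08 0" --pt "0 -0.02 0.03 0.12 0.1" --pt "0 -0.05 0.07 0.15 0.2" --pt "0 -0.08 0.12 0.18 0.34"

```text
time: 17.05
eef_pos: [0.5322, 0.0842, 0.2062]
ee_rot: [3.14, 0.0, 1.955]
ft_force: [0.5, 0.5, -0.1]
finger_gap: 0.0912
finger_force: 0.0
```

Emit:
play_rows --pt "0 -0.03 0.05 0 0" --pt "0 -0.06 0.1 0 0" --pt "0 -0.085 0.15 0 0" --pt "0 -0.085 0.19 0 0" --pt "0 -0.085 0.21 0 0"

```text
time: 17.55
eef_pos: [0.4467, 0.2962, 0.205]
ee_rot: [3.14, -0.0, 1.953]
ft_force: [0.4, -0.9, 0.0]
finger_gap: 0.0914
finger_force: 0.0
```

Emit:
play_rows --pt "0 0 0 0 0" --pt "0 0 0 0 0" --pt "0 0 0 0 0" --pt "0 0 0 0 0" --pt "0 0 0 0 0"

```text
time: 18.05
eef_pos: [0.4482, 0.2928, 0.204]
ee_rot: [-3.142, 0.0, 1.951]
ft_force: [0.1, -0.0, 0.4]
finger_gap: 0.0912
finger_force: 0.0
```

```bash
python3 - <<'E'
from h import *
f=frame('wrist','w6');cas(f,(.4275,.334))
E
```

```text
18.05 [0.4482 0.2928 0.204 ] [-3.142  0.     1.951] 0.0912
cas [411.6 329. ] L [68.2 13.9] ang 110.4 rad 1.926
```

```bash
python3 - <<'E'
from h import *
d=np.load('w6.npz');im,K,Rc,o=(d['im'],d['K'],d['R'],d['o'])
yy,xx=np.mgrid[:420,:560];W=ray(K,Rc,o,np.c_[xx.ravel(),yy.ravel()],.035)[:,:2]
win=(np.hypot(*(W-[.4275,.334]).T)<.07).reshape(xx.shape)
for t in (150,180):
    m=(win&(im.min(2)>t)).astype(np.uint8);m=cv2.morphologyEx(m,cv2.MORPH_CLOSE,np.ones((9,9)))
    N,l,st,_=cv2.connectedComponentsWithStats(m);i=1+st[1:,4].argmax();P=W[(l==i).ravel()]
    print(t,cv2.minAreaRect((P*1000).astype(np.float32)))
u,v=proj(K,Rc,o,[.4275,.334,.035])[0].astype(int);print(u,v)
save(im[max(v-80,0):v+80,max(u-100,0):u+100],'pics/w6c.png',3)
E
```

```text
150 ((430.75396728515625, 340.68914794921875), (125.01172637939453, 139.60340881347656), 65.09191131591797)
180 ((426.2508850097656, 334.9197692871094), (37.05525207519531, 67.94973754882812), 20.58106803894043)
273 141
```

View pics/w6c.png

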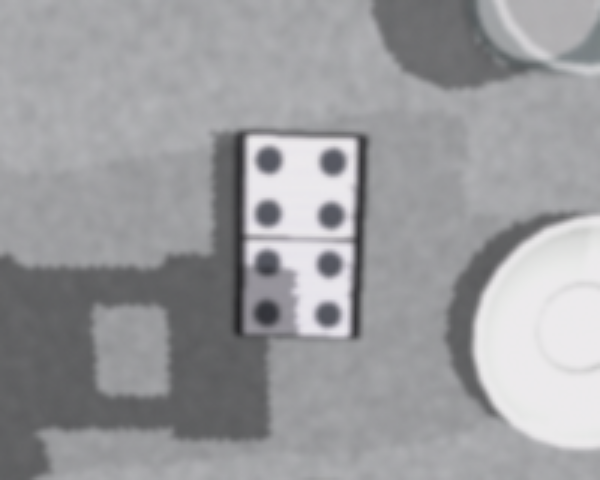

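The crop shows cassette C with its covers centred near (298,236). The dish and the beaker are well clear.

Emit:
play_rows --pt "0 -0.011 0.02 -0.03 -0.021" --pt "0 -0.022 0.042 -0.07 -0.021" --pt "0 -0.022 0.042 -0.12 -0.021" --pt "0 -0.022 0.042 -0.16 -0.021" --pt "0 -0.022 0.042 -0.19 -0.021"

```text
time: 18.6
eef_pos: [0.4251, 0.3348, 0.0115]
ee_rot: [-3.14, 0.001, 1.931]
ft_force: [0.6, 0.4, 0.5]
finger_gap: 0.0912
finger_force: 0.0
```

Emit:
play_rows --pt "150 0 0 0 0" --pt "255 0 0 0 0" --pt "255 0 0 0 0" --pt "255 0 0 0 0" --pt "255 0 0 0 0"

```text
time: 19.1
eef_pos: [0.4266, 0.336, 0.0152]
ee_rot: [3.14, -0.001, 1.931]
ft_force: [-0.5, -0.4, -0.2]
finger_gap: 0.0542
finger_force: 0.0
```

Emit:
play_rows --pt "255 0 0 0 0" --pt "255 0 0 0 0" --pt "255 0 0 0 0" --pt "255 0 0 0 0" --pt "255 0 0 0 0"

```text
time: 19.6
eef_pos: [0.4261, 0.3358, 0.0147]
ee_rot: [3.141, -0.0, 1.931]
ft_force: [-2.2, -2.8, 11.2]
finger_gap: 0.0458
finger_force: 25.0
```

Emit:
play_rows --pt "255 0 0 0.02 0" --pt "255 0 0 0.06 0" --pt "255 0 0 0.08 0" --pt "255 0 0 0.08 0" --pt "255 0 0 0.08 0"

```text
time: 20.1
eef_pos: [0.4258, 0.3355, 0.0938]
ee_rot: [3.141, -0.0, 1.931]
ft_force: [-0.5, -0.3, -3.0]
finger_gap: 0.0464
finger_force: 25.0
```

Emit:
play_rows --pt "255 0.025 -0.04 0 -0.08" --pt "255 0.05 -0.08 0 -0.16" --pt "255 0.075 -0.12 0 -0.24" --pt "255 0.1 -0.16 0 -0.319" --pt "255 0.13 -0.2 0 -0.319"

```text
time: 20.6
eef_pos: [0.5553, 0.1336, 0.0921]
ee_rot: [-3.139, 0.0, 1.609]
ft_force: [0.6, 1.3, -1.9]
finger_gap: 0.0456
finger_force: 25.0
```

Emit:
play_rows --pt "255 0.025 -0.04 0 0" --pt "255 0.041 -0.073 0 0" --pt "255 0.041 -0.073 0 0" --pt "255 0.041 -0.073 0 0" --pt "255 0.041 -0.073 0 0"

```text
time: 21.1
eef_pos: [0.5958, 0.0631, 0.0928]
ee_rot: [-3.14, -0.0, 1.612]
ft_force: [0.6, 0.3, -1.6]
finger_gap: 0.0458
finger_force: 25.0
```

```bash
python3 - <<'E'
from h import *
f=frame('wrist','w7')
E
```

```text
21.1 [0.5958 0.0631 0.0928] [-3.14  -0.     1.612] 0.0458
```

View pics/w7.png

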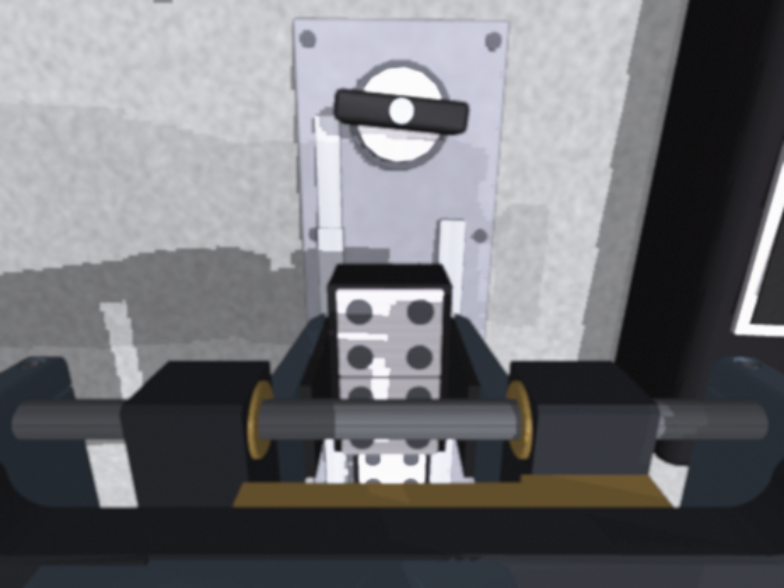

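The wrist picture shows the cam axis at (401,110), with its bar running from (345,104) to (460,118). The held cassette is centred over the channel, whose edges are at 341 and 441.

Emit:
play_rows --pt "255 0 0 -0.03 0" --pt "255 0 0 -0.045 0" --pt "255 0 0 -0.055 0" --pt "255 0 0 -0.06 0" --pt "255 0 0 -0.06 0"

```text
time: 21.65
eef_pos: [0.5967, 0.0628, 0.0336]
ee_rot: [-3.141, 0.0, 1.612]
ft_force: [0.1, 0.5, -1.9]
finger_gap: 0.0458
finger_force: 25.0
```

Emit:
play_rows --pt "255 0 0 -0.003 0" --pt "255 0 0 -0.006 0" --pt "255 0 0 -0.006 0" --pt "255 0 0 -0.006 0" --pt "255 0 0 -0.006 0"

```text
time: 22.15
eef_pos: [0.5971, 0.0626, 0.0281]
ee_rot: [3.141, -0.0, 1.612]
ft_force: [0.4, 0.6, -0.8]
finger_gap: 0.0457
finger_force: 25.0
```

Emit:
play_rows --pt "0 0 0 0 0" --pt "0 0 0 0 0" --pt "0 0 0 0 0" --pt "0 0 0 0 0" --pt "0 0 0 0.01 0"

```text
time: 22.65
eef_pos: [0.5962, 0.0625, 0.0373]
ee_rot: [-3.14, 0.0, 1.612]
ft_force: [-0.2, -0.5, 0.5]
finger_gap: 0.0829
finger_force: 0.0
```

Emit:
play_rows --pt "0 0 0 0.04 0" --pt "0 0 0 0.08 0" --pt "0 0 0 0.12 0" --pt "0 0 -0.03 0.16 0" --pt "0 0 -0.05 0.19 0"

```text
time: 23.15
eef_pos: [0.5973, 0.0118, 0.2314]
ee_rot: [3.139, 0.0, 1.613]
ft_force: [1.5, -0.3, -0.1]
finger_gap: 0.091
finger_force: 0.0
```

```bash
python3 - <<'E'
from h import *
d=np.load('w7.npz');fr=(d['im'],d['K'],d['R'],d['o'])
p=ray(*fr[1:],np.array([(401,110),(345,104),(458,117)])/1.4,.056)[:,:2];print(p.round(4),np.degrees(np.arctan2(*(p[2]-p[1])[::-1])))
f=frame('wrist','w8')
im=f[0];g=im.astype(int)
for y in(.064,-.015,-.091):
    yy,xx=np.mgrid[:420,:560];W=ray(*f[1:],np.c_[xx.ravel(),yy.ravel()],.047)[:,:2]
    m=(np.abs(W[:,1]-y)<.045)&(np.abs(W[:,0]-.6)<.04);print(y,m.sum())
E
```

```text
[[0.5978 0.1608]
 [0.5736 0.1622]
 [0.6226 0.159 ]] -3.756869885766532
23.15 [0.5973 0.0118 0.2314] [3.139 0.    1.613] 0.091
0.064 6185
-0.015 5118
-0.091 4301
```

View pics/w8.png

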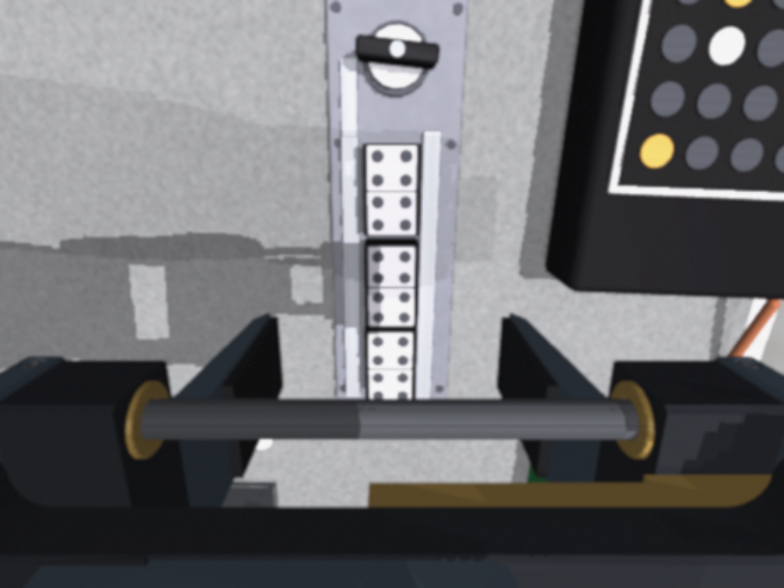

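All three cassettes lie in the channel at (391,190), (391,285) and (390,365). The cam axis is at (397,48), and its bar is about 0.11 rad from open.

Emit:
play_rows --pt "150 0 0.03 0 0.15" --pt "150 0 0.06 0 0.29" --pt "150 0 0.09 -0.02 0.44" --pt "150 0 0.12 -0.03 0.58" --pt "150 0.001 0.149 -0.04 0.73"

```text
time: 23.7
eef_pos: [0.5975, 0.1629, 0.1879]
ee_rot: [3.142, -0.0, 2.348]
ft_force: [0.3, -0.7, 0.4]
finger_gap: 0.0542
finger_force: 0.0
```

Emit:
play_rows --pt "150 0 0 -0.02 0.15" --pt "150 0 0 -0.04 0.29" --pt "150 0 0 -0.06 0.44" --pt "150 0 0 -0.08 0.58" --pt "150 0 0 -0.09 0.733"

```text
time: 24.2
eef_pos: [0.5971, 0.1616, 0.0967]
ee_rot: [-3.141, -0.002, 3.078]
ft_force: [-0.7, -0.3, 0.0]
finger_gap: 0.0376
finger_force: 0.0
```

Emit:
play_rows --pt "150 0 0 0 0" --pt "150 0 0 0 0" --pt "150 0 0 0 0" --pt "150 0 0 0 0" --pt "150 0 0 0 0"

```text
time: 24.7
eef_pos: [0.5982, 0.1617, 0.0985]
ee_rot: [3.141, 0.001, 3.071]
ft_force: [-0.5, -0.6, 0.6]
finger_gap: 0.0374
finger_force: 0.0
```

Emit:
play_rows --pt "150 0 0 -0.03 0" --pt "150 0 0 -0.05 0" --pt "150 0 0 -0.06 0" --pt "150 0 0 -0.065 0" --pt "150 0 0 -0.065 0"

```text
time: 25.2
eef_pos: [0.598, 0.1616, 0.0329]
ee_rot: [-3.142, -0.0, 3.072]
ft_force: [0.8, 0.4, -0.0]
finger_gap: 0.0376
finger_force: 0.0
```

Emit:
play_rows --force 30 --pt "255 0 0 0 0" --pt "255 0 0 0 0" --pt "255 0 0 0 0" --pt "255 0 0 0 0" --pt "255 0 0 0 0"

```text
time: 25.7
eef_pos: [0.5982, 0.161, 0.0335]
ee_rot: [-3.141, 0.0, 3.072]
ft_force: [-1.3, -7.9, 6.3]
finger_gap: 0.0136
finger_force: 30.0
```

```bash
python3 -c "
from h import *
s=read_state();print(s['eef_pos'],s['ee_rot'],s['finger_gap'],s['finger_force'],s['ft_force'],s['torque'])"
```

```text
[0.59819131 0.1609968  0.03354586] [-3.14080570e+00  4.17630959e-04  3.07235646e+00] 0.013627060276128311 29.999526143074036 [-1.25884726 -7.93692956  6.32883836] [-1.25590455  0.04207796  0.13426959]
```

Emit:
play_rows --pt "255 0 0 0 -0.13" --pt "255 0 0 0 -0.26" --pt "255 0 0 0 -0.39" --pt "255 0 0 0 -0.52" --pt "255 0 0 0 -0.65"

```text
time: 26.2
eef_pos: [0.5979, 0.1602, 0.0336]
ee_rot: [-3.14, 0.001, 2.417]
ft_force: [-2.8, -17.7, 10.4]
finger_gap: 0.0142
finger_force: 30.0
```

Emit:
play_rows --pt "255 0 0 0 -0.13" --pt "255 0 0 0 -0.26" --pt "255 0 0 0 -0.39" --pt "255 0 0 0 -0.52" --pt "255 0 0 0 -0.62"

```text
time: 26.7
eef_pos: [0.5972, 0.1598, 0.0335]
ee_rot: [-3.139, 0.002, 1.798]
ft_force: [-7.2, -19.7, 15.8]
finger_gap: 0.0136
finger_force: 30.0
```

Emit:
play_rows --pt "255 0 0 0 -0.05" --pt "255 0 0 0 -0.1" --pt "255 0 0 0 -0.13" --pt "255 0 0 0 -0.13" --pt "255 0 0 0 -0.13"

```text
time: 27.2
eef_pos: [0.5971, 0.1598, 0.0335]
ee_rot: [-3.139, 0.003, 1.674]
ft_force: [-8.7, -18.9, 15.0]
finger_gap: 0.014
finger_force: 30.4
```

Emit:
play_rows --pt "0 0 0 0 0" --pt "0 0 0 0 0" --pt "0 0 0 0 0" --pt "0 0 0 0.03 0" --pt "0 0 0 0.07 0"

```text
time: 27.7
eef_pos: [0.5967, 0.1615, 0.1021]
ee_rot: [-3.138, 0.0, 1.672]
ft_force: [1.3, 0.9, 0.6]
finger_gap: 0.0512
finger_force: 0.0
```

Emit:
play_rows --pt "0 0 -0.03 0.04 -0.03" --pt "0 0 -0.07 0.08 -0.06" --pt "0 0 -0.11 0.12 -0.06" --pt "0 0 -0.16 0.14 -0.06" --pt "0 0 -0.2 0.14 -0.06"

```text
time: 28.2
eef_pos: [0.5991, -0.0347, 0.2456]
ee_rot: [3.137, 0.0, 1.613]
ft_force: [-0.1, 0.3, -0.4]
finger_gap: 0.0904
finger_force: 0.0
```

Emit:
play_rows --pt "0 0 -0.02 0 0" --pt "0 0 -0.02 0 0" --pt "0 0 -0.02 0 0" --pt "0 0 -0.02 0 0" --pt "0 0 -0.02 0 0"

```text
time: 28.7
eef_pos: [0.5979, -0.0524, 0.2421]
ee_rot: [-3.141, -0.0, 1.613]
ft_force: [0.4, 0.2, -0.6]
finger_gap: 0.0911
finger_force: 0.0
```

```bash
python3 -c "
from h import *
f=frame('wrist','w9')"
```

```text
28.7 [ 0.5979 -0.0524  0.2421] [-3.141 -0.     1.613] 0.0911
```

View pics/w9.png

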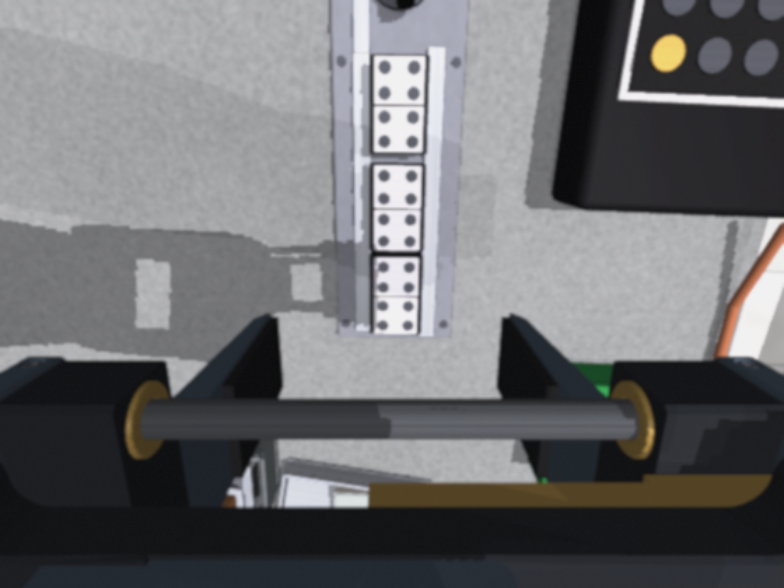

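The picture shows all three cassettes tight against the fence, with centres at (400,103), (398,207) and (397,294).

Emit:
play_rows --pt "0 -0.02 -0.04 0.02 0" --pt "0 -0.04 -0.08 0.04 0" --pt "0 -0.06 -0.12 0.06 0" --pt "0 -0.08 -0.16 0.06 0" --pt "0 -0.1 -0.2 0.06 0"

```text
time: 29.25
eef_pos: [0.4975, -0.2545, 0.3031]
ee_rot: [3.14, 0.001, 1.613]
ft_force: [1.2, 0.1, -0.3]
finger_gap: 0.0914
finger_force: 0.0
```

Emit:
play_rows --pt "0 -0.02 -0.04 0 0" --pt "0 -0.04 -0.09 0 0" --pt "0 -0.05 -0.11 0 0" --pt "0 -0.05 -0.11 0 0" --pt "0 -0.05 -0.11 0 0"

```text
time: 29.75
eef_pos: [0.448, -0.3633, 0.3021]
ee_rot: [-3.141, -0.0, 1.611]
ft_force: [0.7, 0.3, -0.3]
finger_gap: 0.0914
finger_force: 0.0
```

```bash
python3 - <<'E'
from h import *
d=np.load('w9.npz');fr=(d['im'],d['K'],d['R'],d['o'])
q=ray(*fr[1:],np.array([(400,103),(398,207),(397,294)])/1.4,.047)[:,:2];print(q.round(4))
b=np.array([.604,-.016]);a=.041;Rj=np.array([[np.cos(a),np.sin(a)],[-np.sin(a),np.cos(a)]]);print(((q-b)@Rj.T).round(4))
f=frame('wrist','w10')
E
```

```text
[[ 0.6021  0.0627]
 [ 0.6044 -0.0159]
 [ 0.6071 -0.0902]]
[[ 0.0014  0.0787]
 [ 0.0004  0.0001]
 [ 0.0001 -0.0742]]
29.75 [ 0.448  -0.3633  0.3021] [-3.141 -0.     1.611] 0.0914
```

View pics/w10.png

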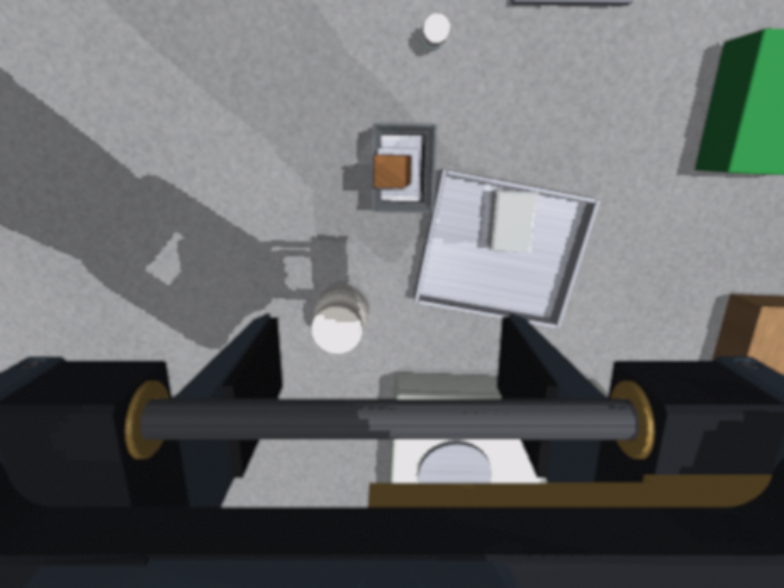

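The tray shows the pan box in it at (513,222). The roller handle's top is at about (389,171), and the stand rim is the dark rectangle (372..435, 125..212).

```bash
python3 - <<'E'
from h import *
d=np.load('w10.npz');im,K,Rc,o=(d['im'],d['K'],d['R'],d['o'])
print('rim',ray(K,Rc,o,np.array([(376,126),(435,126),(374,210),(432,211)])/1.4,.055)[:,:2].round(4))
hsv=cv2.cvtColor(im,cv2.COLOR_RGB2HSV)
m=((hsv[...,0]<18)&(hsv[...,1]>110)).astype(np.uint8);m[:70]=0;m[150:]=0;m[:,:250]=0;m[:,320:]=0
ys,xs=np.nonzero(m);print(len(xs),xs.min()*1.4,xs.max()*1.4,ys.min()*1.4,ys.max()*1.4)
r=cv2.minAreaRect(np.c_[xs,ys].astype(np.float32));print(np.array(r[0])*1.4,r[1],r[2])
v=im.max(2);print(v[122,262:296]);print(v[108:138,275])
W=ray(K,Rc,o,cv2.boxPoints(r),.114)[:,:2];print(W.round(4),W.mean(0))
w=((im.min(2)>165)).astype(np.uint8);w[:85]=0;w[150:]=0;w[:,:262]=0;w[:,305:]=0
N,l,st,_=cv2.connectedComponentsWithStats(w)
for i in range(1,N):
  if st[i,4]>40:
    q=cv2.minAreaRect(np.argwhere(l==i)[:,::-1].astype(np.float32));print('bright',q,ray(K,Rc,o,cv2.boxPoints(q),.066)[:,:2].round(4).tolist())
E
```

```text
rim [[ 0.4332 -0.263 ]
 [ 0.4852 -0.2609]
 [ 0.4337 -0.3368]
 [ 0.4876 -0.3356]]
542 373.79999999999995 408.79999999999995 155.39999999999998 186.2
[391.3 170.8] (22.0, 25.0) 90.0
[ 90  89  90  86  84 100 118 126 128 130 131 132 131 131 131 132 135 138
 140 141 143 144 145 145 144 144 137 118  94  81  83 110 155 194]
[203 172 141 136 145 148 146 145 144 142 141 137 133 132 131 132 132 130
 128 128 128 130 133 134 130 118 109 129 170 191]
[[ 0.4339 -0.2872]
 [ 0.4609 -0.2861]
 [ 0.4621 -0.3093]
 [ 0.4347 -0.3104]] [ 0.44791192 -0.29825303]
bright ((285.0, 119.5), (45.0, 28.0), 90.0) [[0.4367, -0.2714], [0.4705, -0.27], [0.4738, -0.3237], [0.4386, -0.3252]]
```

```bash
python3 - <<'E'
from h import *
for n,z in(('scene0',0),('side0',0)):
    d=np.load(n+'.npz');im,K,Rc,o=(d['im'],d['K'],d['R'],d['o'])
    hsv=cv2.cvtColor(im,cv2.COLOR_RGB2HSV);m=((hsv[...,0]<18)&(hsv[...,1]>110))
    u,v=proj(K,Rc,o,[.455,-.297,.095])[0].astype(int);w=np.zeros_like(m);w[v-22:v+22,u-16:u+16]=1;m&=w
    ys,xs=np.nonzero(m);print(n,(u,v),len(xs),'centroid',xs.mean(),ys.mean(),'rows',ys.min(),ys.max())
    for r in range(ys.min(),ys.max()+1,3):
        k=xs[ys==r];print(r,k.min(),k.max(),end=' | ')
    c=[xs.mean(),ys.mean()];print('\n',ray(K,Rc,o,[c],.094).round(4))
    for x in(.447,.454,.460):
        print(x,proj(K,Rc,o,[[x,-.298,.114],[x,-.298,.07]]).round(1).tolist())
E
```

```text
scene0 (np.int64(177), np.int64(196)) 123 centroid 177.5691056910569 197.78048780487805 rows 191 205
191 174 180 | 194 173 181 | 197 173 181 | 200 174 182 | 203 175 181 | 
 [[ 0.4618 -0.2952  0.094 ]]
0.447 [[176.5, 189.4], [178.9, 201.3]]
0.454 [[176.0, 190.8], [178.4, 202.7]]
0.46 [[175.6, 191.9], [178.0, 203.9]]
side0 (np.int64(356), np.int64(158)) 55 centroid 355.1636363636364 156.76363636363635 rows 152 165
152 355 355 | 155 352 360 | 158 352 358 | 161 355 355 | 164 351 354 | 
 [[ 0.4635 -0.3032  0.094 ]]
0.447 [[360.0, 155.0], [358.0, 165.6]]
0.454 [[357.9, 154.1], [356.0, 164.7]]
0.46 [[356.2, 153.3], [354.3, 163.9]]
```

Emit:
play_rows --pt "0 0.005 0.03 -0.02 0" --pt "0 0.011 0.064 -0.06 0" --pt "0 0.011 0.064 -0.11 0" --pt "0 0.011 0.064 -0.16 0" --pt "0 0.011 0.064 -0.19 0"

```text
time: 30.3
eef_pos: [0.4585, -0.297, 0.1094]
ee_rot: [-3.14, -0.002, 1.614]
ft_force: [0.7, -0.7, 0.5]
finger_gap: 0.0911
finger_force: 0.0
```

Emit:
play_rows --pt "0 0 0 -0.02 0" --pt "0 0 0 -0.034 0" --pt "0 0 0 -0.034 0" --pt "0 0 0 -0.034 0" --pt "0 0 0 -0.034 0"

```text
time: 30.8
eef_pos: [0.4598, -0.2998, 0.0796]
ee_rot: [3.14, 0.001, 1.612]
ft_force: [0.6, -0.5, 1.0]
finger_gap: 0.0916
finger_force: 0.0
```

Emit:
play_rows --force 10 --pt "150 0 0 0 0" --pt "150 0 0 0 0" --pt "255 0 0 0 0" --pt "255 0 0 0 0" --pt "255 0 0 0 0"

```text
time: 31.3
eef_pos: [0.4589, -0.2996, 0.0784]
ee_rot: [3.142, 0.0, 1.612]
ft_force: [0.8, -0.5, 0.1]
finger_gap: 0.054
finger_force: 0.0
```

Emit:
play_rows --pt "255 0 0 0 0" --pt "255 0 0 0 0" --pt "255 0 0 0 0" --pt "255 0 0 0 0" --pt "255 0 0 0 0"

```text
time: 31.8
eef_pos: [0.4589, -0.2995, 0.0783]
ee_rot: [-3.142, 0.0, 1.612]
ft_force: [-0.2, 0.5, -0.8]
finger_gap: 0.0262
finger_force: 10.0
```

```bash
python3 -c "
from h import *
s=read_state();print(s['eef_pos'],s['ee_rot'],s['finger_gap'],s['finger_force'],s['ft_force'],s['torque'])"
```

```text
[ 0.45894178 -0.29954108  0.07828454] [-3.14158790e+00  2.25173500e-07  1.61176542e+00] 0.02618210286716691 9.999812543392181 [-0.17023006  0.47166685 -0.79336819] [-0.05191638 -0.13626633  0.0290977 ]
```

Emit:
play_rows --force 45 --pt "255 0 0 0 0" --pt "255 0 0 0.01 0" --pt "255 0 0 0.03 0" --pt "255 0 0 0.05 0" --pt "255 0 0 0.08 0"

```text
time: 32.3
eef_pos: [0.4581, -0.2989, 0.1586]
ee_rot: [-3.14, -0.001, 1.612]
ft_force: [-0.4, -0.4, -2.3]
finger_gap: 0.026
finger_force: 45.0
```

Emit:
play_rows --pt "255 0 0 0.02 -0.13" --pt "255 0 0 0.04 -0.26" --pt "255 0.02 0.03 0.04 -0.39" --pt "255 0.04 0.06 0.04 -0.52" --pt "255 0.06 0.09 0.04 -0.65"

```text
time: 32.8
eef_pos: [0.5193, -0.2085, 0.1991]
ee_rot: [3.141, -0.0, 0.956]
ft_force: [0.4, 0.1, -3.2]
finger_gap: 0.0255
finger_force: 45.0
```

Emit:
play_rows --pt "255 0.02 0.03 0 -0.13" --pt "255 0.04 0.05 0 -0.26" --pt "255 0.06 0.07 0 -0.39" --pt "255 0.08 0.09 0 -0.52" --pt "255 0.0885 0.1015 0 -0.65"

```text
time: 33.3
eef_pos: [0.6086, -0.1065, 0.1989]
ee_rot: [3.142, -0.0, 0.307]
ft_force: [0.6, -0.5, -2.8]
finger_gap: 0.0258
finger_force: 45.0
```

Emit:
play_rows --pt "255 0 0 -0.02 -0.13" --pt "255 0 0 -0.03 -0.271" --pt "255 0 0 -0.04 -0.271" --pt "255 0 0 -0.05 -0.271" --pt "255 0 0 -0.05 -0.271"

```text
time: 33.8
eef_pos: [0.6066, -0.108, 0.1472]
ee_rot: [-3.141, 0.002, 0.044]
ft_force: [0.1, 0.1, -2.6]
finger_gap: 0.0255
finger_force: 45.0
```

```bash
python3 -c "
from h import *
s=read_state();print(s['eef_pos'],s['ee_rot'],s['finger_gap'],s['finger_force'],s['ft_force'],s['torque'])
f=frame('scene','s11');u,v=proj(*f[1:],[.6,-.06,.09])[0].astype(int)
save(f[0][v-90:v+80,u-110:u+110],'pics/s11c.png',3.5)"
```

```text
[ 0.60663256 -0.10796757  0.147157  ] [-3.14112816e+00  1.79440442e-03  4.38796919e-02] 0.025546595975130572 44.999399185180664 [ 0.09439613  0.11387891 -2.55227578] [ 0.02704525  0.0723797  -0.00556743]
33.8 [ 0.6066 -0.108   0.1472] [-3.141e+00  2.000e-03  4.400e-02] 0.0255
```

View pics/s11c.png

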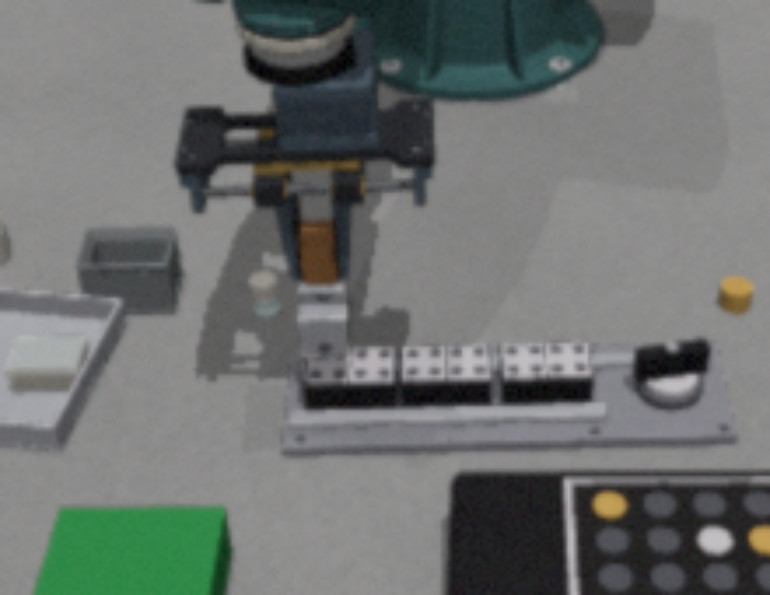

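The crop shows the roller upright in the gripper at (322,320), above the first panel of the row. The cassettes are clamped and the cam bar lies along the jig.

Emit:
play_rows --pt "255 0.001 0 -0.01 0" --pt "255 0.001 0 -0.02 0" --pt "255 0.001 0 -0.025 0" --pt "255 0.001 0 -0.025 0" --pt "255 0.001 0 -0.025 0"

```text
time: 34.35
eef_pos: [0.6084, -0.108, 0.1232]
ee_rot: [-3.142, 0.0, 0.041]
ft_force: [-0.0, -0.0, -2.6]
finger_gap: 0.0262
finger_force: 45.0
```

Emit:
play_rows --pt "255 0 0 -0.002 0" --pt "255 0 0 -0.004 0" --pt "255 0 0 -0.006 0" --pt "255 0 0 -0.007 0" --pt "255 0 0 -0.007 0"

```text
time: 34.85
eef_pos: [0.6087, -0.1081, 0.1165]
ee_rot: [3.141, -0.001, 0.041]
ft_force: [-0.3, -0.6, 3.3]
finger_gap: 0.0257
finger_force: 45.0
```

Emit:
play_rows --pt "255 -0.001 0 -0.001 0" --pt "255 -0.001 0 -0.003 0" --pt "255 -0.001 0 -0.004 0" --pt "255 -0.001 0 -0.005 0" --pt "255 -0.001 0 -0.0055 0"

```text
time: 35.35
eef_pos: [0.6083, -0.1081, 0.1112]
ee_rot: [3.141, -0.002, 0.041]
ft_force: [3.1, 0.2, 6.4]
finger_gap: 0.0256
finger_force: 45.0
```

Emit:
play_rows --pt "255 0 0 0 0" --pt "255 0 0.002 0 0" --pt "255 0 0.006 0 0" --pt "255 0 0.011 0 0" --pt "255 -0.001 0.016 0 0"

```text
time: 35.85
eef_pos: [0.6073, -0.0922, 0.1113]
ee_rot: [3.141, -0.002, 0.041]
ft_force: [4.5, -0.1, 6.9]
finger_gap: 0.0258
finger_force: 45.0
```

Emit:
play_rows --pt "255 0 0.005 -0.0005 0" --pt "255 0 0.01 -0.0005 0" --pt "255 0 0.015 -0.0005 0" --pt "255 0 0.02 -0.0005 0" --pt "255 -0.001 0.025 -0.0005 0"

```text
time: 36.35
eef_pos: [0.6063, -0.067, 0.1108]
ee_rot: [3.141, -0.002, 0.041]
ft_force: [3.9, -0.2, 7.3]
finger_gap: 0.0261
finger_force: 45.0
```

Emit:
play_rows --pt "255 0 0.005 0 0" --pt "255 0 0.01 0 0" --pt "255 0 0.015 0 0" --pt "255 0 0.02 0 0" --pt "255 -0.001 0.025 0 0"

```text
time: 36.85
eef_pos: [0.6052, -0.042, 0.1107]
ee_rot: [3.141, -0.002, 0.041]
ft_force: [3.4, -0.1, 7.5]
finger_gap: 0.026
finger_force: 45.0
```

Emit:
play_rows --pt "255 0 0.005 0 0" --pt "255 0 0.01 0 0" --pt "255 0 0.015 0 0" --pt "255 0 0.02 0 0" --pt "255 -0.001 0.025 0 0"

```text
time: 37.35
eef_pos: [0.6041, -0.0171, 0.1107]
ee_rot: [3.141, -0.001, 0.041]
ft_force: [3.9, -0.9, 6.6]
finger_gap: 0.0257
finger_force: 45.0
```

Emit:
play_rows --pt "255 0 0.005 0 0" --pt "255 0 0.01 0 0" --pt "255 0 0.015 0 0" --pt "255 0 0.02 0 0" --pt "255 -0.001 0.025 0 0"

```text
time: 37.85
eef_pos: [0.6031, 0.0081, 0.1107]
ee_rot: [3.141, -0.001, 0.041]
ft_force: [4.1, -0.3, 7.3]
finger_gap: 0.0257
finger_force: 45.0
```

Emit:
play_rows --pt "255 0 0.005 0 0" --pt "255 0 0.01 0 0" --pt "255 0 0.015 0 0" --pt "255 0 0.02 0 0" --pt "255 -0.001 0.025 0 0"

```text
time: 38.35
eef_pos: [0.602, 0.0331, 0.1106]
ee_rot: [3.141, -0.001, 0.041]
ft_force: [4.9, -0.5, 6.1]
finger_gap: 0.0259
finger_force: 45.0
```

Emit:
play_rows --pt "255 0 0.005 0 0" --pt "255 0 0.01 0 0" --pt "255 0 0.015 0 0" --pt "255 0 0.02 0 0" --pt "255 -0.001 0.025 0 0"

```text
time: 38.85
eef_pos: [0.601, 0.0579, 0.1106]
ee_rot: [3.141, -0.001, 0.041]
ft_force: [4.7, -1.5, 7.4]
finger_gap: 0.0254
finger_force: 45.0
```

Emit:
play_rows --pt "255 0 0.005 0 0" --pt "255 0 0.01 0 0" --pt "255 0 0.015 0 0" --pt "255 0 0.02 0 0" --pt "255 -0.001 0.025 0 0"

```text
time: 39.35
eef_pos: [0.6, 0.0831, 0.1107]
ee_rot: [3.142, -0.001, 0.041]
ft_force: [4.0, 0.4, 7.2]
finger_gap: 0.0259
finger_force: 45.0
```

Emit:
play_rows --pt "255 0 0.003 0 0" --pt "255 0 0.005 0 0" --pt "255 0 0.007 0 0" --pt "255 0 0.007 0 0" --pt "255 0 0.007 0 0"

```text
time: 39.85
eef_pos: [0.5999, 0.0901, 0.1106]
ee_rot: [3.142, -0.001, 0.041]
ft_force: [1.2, 0.3, 7.4]
finger_gap: 0.0253
finger_force: 45.0
```

```bash
python3 - <<'E'
from h import *
f=frame('scene','s12')
for n in('s11','s12'):
    d=np.load(n+'.npz');im,K,Rc,o=(d['im'],d['K'],d['R'],d['o'])
    # vertical column profile through each panel: bright->black edge rows
    b=np.array([.604,-.016]);y=np.array([-.0375,.9993])
    for c in(-.0742,.0001,.0787):
        for s in(-.0175,.0175):
            p=b+(c+s+.005)*y;u,v=proj(K,Rc,o,[*p,.045])[0];u=int(round(u));v=int(round(v))
            print(n,c,s,(u,v),im[v-6:v+12,u].mean(1).astype(int))
E
```

```text
39.85 [0.5999 0.0901 0.1106] [ 3.142e+00 -1.000e-03  4.100e-02] 0.0253
s11 -0.0742 -0.0175 (239, 242) [102 100 104  98 109 115 121 104  90  95 113  83  38  25  19  11  10  22]
s11 -0.0742 0.0175 (252, 242) [ 92 142 142 132 165 177 176 158 133 153 149  97  37  14  13  15  22  31]
s11 0.0001 -0.0175 (266, 242) [118 159 159 161 174 181 178 160 151 167 128  65  29  17  20  14  11  47]
s11 0.0001 0.0175 (279, 241) [134 153 154 143 165 185 188 171 149 164 174 124  52  19  18  17  16  21]
s11 0.0787 -0.0175 (295, 241) [142 167 146 144 179 190 190 169 161 178 160 102  42  18   7  11   9  28]
s11 0.0787 0.0175 (307, 240) [139 146 164 165 179 188 191 189 187 188 186 137  63  31  17  16  20  10]
s12 -0.0742 -0.0175 (239, 242) [136 115 144 163 159 177 186 185 165 145 157 131  76  30  23  17  16  13]
s12 -0.0742 0.0175 (252, 242) [133 108 149 147 150 177 185 182 147 136 168 120  51  18  13  14  17  20]
s12 0.0001 -0.0175 (266, 242) [116 109 151 161 176 186 188 182 170 167 157 108  40  16  16  19  20  51]
s12 0.0001 0.0175 (279, 241) [ 91  91 136 138 141 174 186 186 166 138 155 125  64  22  15   6  14  17]
s12 0.0787 -0.0175 (295, 241) [ 74  62  76  97 134 170 177 175 150 149 165 118  48  16  10  16  11  19]
s12 0.0787 0.0175 (307, 240) [162 162 129 106 102 101 101 103 105 101 103 100  69  33  14  17   1  21]
```

Emit:
play_rows --pt "255 0 0 0.003 0" --pt "255 0 0 0.005 0" --pt "255 0 0 0.005 0" --pt "255 0 0 0.005 0" --pt "255 0 0 0.005 0"

```text
time: 40.4
eef_pos: [0.5997, 0.09, 0.1153]
ee_rot: [3.142, -0.001, 0.041]
ft_force: [4.4, 0.2, 3.4]
finger_gap: 0.0256
finger_force: 45.0
```

Emit:
play_rows --pt "255 0 0 0.002 0" --pt "255 0 0 0.002 0" --pt "255 0 0 0.002 0" --pt "255 0 0 0.002 0" --pt "255 0 0 0.002 0"

```text
time: 40.9
eef_pos: [0.5988, 0.0899, 0.1169]
ee_rot: [3.142, 0.001, 0.041]
ft_force: [-0.5, 0.3, -2.6]
finger_gap: 0.0258
finger_force: 45.0
```

Emit:
play_rows --pt "255 0 0 -0.002 0" --pt "255 0 0 -0.004 0" --pt "255 0 0 -0.006 0" --pt "255 0 0 -0.007 0" --pt "255 0 0 -0.007 0"

```text
time: 41.4
eef_pos: [0.5991, 0.09, 0.1102]
ee_rot: [3.142, 0.001, 0.041]
ft_force: [-6.3, -1.4, 7.4]
finger_gap: 0.0256
finger_force: 45.0
```

Emit:
play_rows --pt "255 0 -0.006 0 0" --pt "255 0 -0.014 0 0" --pt "255 0 -0.022 0 0" --pt "255 0.001 -0.03 0 0" --pt "255 0.001 -0.038 0 0"

```text
time: 41.9
eef_pos: [0.6005, 0.0517, 0.1105]
ee_rot: [-3.142, -0.0, 0.041]
ft_force: [-3.4, 0.4, 7.3]
finger_gap: 0.026
finger_force: 45.0
```

Emit:
play_rows --pt "255 0 -0.008 0 0" --pt "255 0.001 -0.016 0 0" --pt "255 0.001 -0.024 0 0" --pt "255 0.001 -0.032 0 0" --pt "255 0.002 -0.04 0 0"

```text
time: 42.4
eef_pos: [0.6025, 0.0117, 0.1105]
ee_rot: [-3.142, 0.0, 0.041]
ft_force: [-5.0, 1.6, 6.7]
finger_gap: 0.0259
finger_force: 45.0
```

Emit:
play_rows --pt "255 0 -0.008 0 0" --pt "255 0.001 -0.016 0 0" --pt "255 0.001 -0.024 0 0" --pt "255 0.001 -0.032 0 0" --pt "255 0.002 -0.04 0 0"

```text
time: 42.9
eef_pos: [0.6042, -0.0284, 0.1104]
ee_rot: [-3.142, 0.001, 0.041]
ft_force: [-6.2, 0.5, 6.9]
finger_gap: 0.0257
finger_force: 45.0
```

Emit:
play_rows --pt "255 0 -0.008 0 0" --pt "255 0.001 -0.016 0 0" --pt "255 0.001 -0.024 0 0" --pt "255 0.001 -0.032 0 0" --pt "255 0.002 -0.04 0 0"

```text
time: 43.4
eef_pos: [0.6063, -0.0684, 0.1104]
ee_rot: [3.142, 0.0, 0.041]
ft_force: [-6.8, 0.5, 7.4]
finger_gap: 0.0258
finger_force: 45.0
```

Emit:
play_rows --pt "255 0 -0.008 0 0" --pt "255 0.001 -0.016 0 0" --pt "255 0.001 -0.024 0 0" --pt "255 0.001 -0.032 0 0" --pt "255 0.002 -0.038 0 0"

```text
time: 43.9
eef_pos: [0.6083, -0.1065, 0.1105]
ee_rot: [3.142, 0.001, 0.041]
ft_force: [-5.7, 0.8, 6.6]
finger_gap: 0.026
finger_force: 45.0
```

Emit:
play_rows --pt "255 0 0 0.003 0" --pt "255 0 0 0.006 0" --pt "255 0 0 0.007 0" --pt "255 0 0 0.007 0" --pt "255 0 0 0.007 0"

```text
time: 44.4
eef_pos: [0.6084, -0.1059, 0.117]
ee_rot: [-3.142, -0.0, 0.041]
ft_force: [0.2, 0.1, -1.6]
finger_gap: 0.0259
finger_force: 45.0
```

Emit:
play_rows --pt "255 0 0 0.02 0" --pt "255 0 0 0.05 0" --pt "255 0 0 0.083 0.13" --pt "255 -0.01 -0.02 0.083 0.26" --pt "255 -0.03 -0.05 0.083 0.39"

```text
time: 44.9
eef_pos: [0.5795, -0.1558, 0.2013]
ee_rot: [3.14, -0.002, 0.438]
ft_force: [-0.3, -1.1, -3.7]
finger_gap: 0.0259
finger_force: 45.0
```

Emit:
play_rows --pt "255 -0.02 -0.03 0 0.13" --pt "255 -0.04 -0.06 0 0.26" --pt "255 -0.06 -0.09 0 0.39" --pt "255 -0.09 -0.11 0 0.52" --pt "255 -0.11 -0.13 0 0.65"

```text
time: 45.4
eef_pos: [0.4667, -0.2867, 0.1999]
ee_rot: [-3.141, -0.0, 1.086]
ft_force: [0.5, 0.1, -2.3]
finger_gap: 0.0256
finger_force: 45.0
```

Emit:
play_rows --pt "255 -0.005 -0.008 0 0.13" --pt "255 -0.01 -0.014 0 0.26" --pt "255 -0.01 -0.014 0 0.39" --pt "255 -0.01 -0.014 0 0.531" --pt "255 -0.01 -0.014 0 0.531"

```text
time: 45.9
eef_pos: [0.4584, -0.3, 0.2001]
ee_rot: [3.142, -0.0, 1.614]
ft_force: [-0.5, -0.9, -3.4]
finger_gap: 0.026
finger_force: 45.0
```

Emit:
play_rows --pt "255 0 0 0 0" --pt "255 0 0 0 0" --pt "255 0 0 0 0" --pt "255 0 0 0 0" --pt "255 0 0 0 0"

```text
time: 46.4
eef_pos: [0.4585, -0.3, 0.2003]
ee_rot: [3.142, 0.0, 1.611]
ft_force: [-0.2, 0.5, -2.9]
finger_gap: 0.0255
finger_force: 45.0
```

Emit:
play_rows --pt "255 0 0.0005 -0.03 0" --pt "255 0 0.0005 -0.05 0" --pt "255 0 0.0005 -0.065 0" --pt "255 0 0.0005 -0.07 0" --pt "255 0 0.0005 -0.07 0"

```text
time: 46.9
eef_pos: [0.4583, -0.2995, 0.13]
ee_rot: [-3.141, -0.001, 1.612]
ft_force: [0.2, -0.2, -1.9]
finger_gap: 0.0259
finger_force: 45.0
```

Emit:
play_rows --pt "255 0 0 -0.005 0" --pt "255 0 0 -0.01 0" --pt "255 0 0 -0.015 0" --pt "255 0 0 -0.02 0" --pt "255 0 0 -0.02 0"

```text
time: 47.4
eef_pos: [0.4581, -0.2993, 0.1096]
ee_rot: [-3.141, -0.001, 1.612]
ft_force: [-0.8, -0.5, -2.6]
finger_gap: 0.0257
finger_force: 45.0
```

Entering cleanly.

Emit:
play_rows --pt "255 0 0 -0.008 0" --pt "255 0 0 -0.016 0" --pt "255 0 0 -0.024 0" --pt "255 0 0 -0.029 0" --pt "255 0 0 -0.03 0"

```text
time: 47.9
eef_pos: [0.4581, -0.2993, 0.0794]
ee_rot: [-3.141, -0.001, 1.612]
ft_force: [-0.4, -1.2, -2.4]
finger_gap: 0.0258
finger_force: 45.0
```

Emit:
play_rows --pt "255 0 0 -0.0008 0" --pt "255 0 0 -0.0008 0" --pt "255 0 0 -0.0008 0" --pt "255 0 0 -0.0008 0" --pt "255 0 0 -0.0008 0"

```text
time: 48.4
eef_pos: [0.4585, -0.2996, 0.0797]
ee_rot: [3.141, 0.0, 1.612]
ft_force: [-0.2, -0.6, -3.5]
finger_gap: 0.0256
finger_force: 45.0
```

Emit:
play_rows --pt "255 0 0 -0.001 0" --pt "200 0 0 -0.001 0" --pt "150 0 0 -0.001 0" --pt "0 0 0 -0.001 0" --pt "0 0 0 -0.001 0"

```text
time: 48.9
eef_pos: [0.4586, -0.2996, 0.0787]
ee_rot: [3.141, 0.0, 1.612]
ft_force: [-0.5, 0.0, 0.1]
finger_gap: 0.0462
finger_force: 0.0
```

Emit:
play_rows --pt "0 0 0 0 0" --pt "0 0 0 0 0" --pt "0 0 0 0 0" --pt "0 0 0 0 0" --pt "0 0 0 0.02 0"

```text
time: 49.4
eef_pos: [0.4572, -0.2987, 0.0969]
ee_rot: [-3.139, -0.002, 1.612]
ft_force: [0.7, -1.2, 0.5]
finger_gap: 0.0867
finger_force: 0.0
```

Emit:
play_rows --pt "0 0 0 0.04 0" --pt "0 0 0 0.08 0" --pt "0 0 0 0.12 0" --pt "0 0 -0.03 0.16 0" --pt "0 0 -0.06 0.2 0"

```text
time: 49.9
eef_pos: [0.4583, -0.3597, 0.3005]
ee_rot: [3.141, 0.0, 1.613]
ft_force: [0.0, -1.1, -0.5]
finger_gap: 0.0913
finger_force: 0.0
```

Emit:
play_rows --pt "0 0 0 0 0" --pt "0 0 0 0 0" --pt "0 0 0 0 0" --pt "0 0 0 0 0" --pt "0 0 0 0 0"

```text
time: 50.4
eef_pos: [0.4582, -0.3588, 0.2974]
ee_rot: [-3.14, -0.001, 1.612]
ft_force: [-0.2, 0.9, 0.6]
finger_gap: 0.0914
finger_force: 0.0
```

```bash
python3 - <<'E'
from h import *
def brown(im):
    hsv=cv2.cvtColor(im,cv2.COLOR_RGB2HSV);return (hsv[...,0]<18)&(hsv[...,1]>110)
im,K,Rc,o=frame('wrist','w13')
m=brown(im);u,v=proj(K,Rc,o,[.455,-.298,.114])[0].astype(int);w=np.zeros_like(m);w[max(v-30,0):v+30,u-30:u+30]=1;m&=w
ys,xs=np.nonzero(m);print(len(xs),ray(K,Rc,o,cv2.boxPoints(cv2.minAreaRect(np.c_[xs,ys].astype(np.float32))),.114)[:,:2].round(4))
im,K,Rc,o=frame('scene','s13')
m=brown(im);u,v=proj(K,Rc,o,[.455,-.297,.095])[0].astype(int);w=np.zeros_like(m);w[v-22:v+22,u-16:u+16]=1;m&=w
ys,xs=np.nonzero(m);print('scene',len(xs),xs.mean(),ys.mean(),ys.min(),ys.max())
# change masks: final vs start, cassettes edges, cassette rows gap
d=np.load('s5.npz');df=(np.abs(im.astype(int)-np.load('scene0.npz')['im'].astype(int)).max(2)>50).astype(np.uint8)
N,l,st,c=cv2.connectedComponentsWithStats(df)
for i in range(1,N):
    if st[i,4]>25: print('chg',(c[i]).round(),st[i,4],ray(K,Rc,o,[c[i]],.03)[0,:2].round(2))
E
```

```text
50.4 [ 0.4582 -0.3588  0.2974] [-3.140e+00 -1.000e-03  1.612e+00] 0.0914
583 [[ 0.4549 -0.2871]
 [ 0.4827 -0.286 ]
 [ 0.4841 -0.3091]
 [ 0.4558 -0.3103]]
50.45 [ 0.4583 -0.3589  0.2977] [-3.141e+00 -1.000e-03  1.612e+00] 0.0915
scene 118 176.85593220338984 199.66949152542372 193 207
chg [118.  14.] 259 [-2.03 -1.25]
chg [144.  32.] 1302 [-1.53 -0.92]
chg [329.  44.] 3113 [-1.19  0.29]
chg [263.  24.] 872 [-1.66 -0.12]
chg [73. 28.] 178 [-1.65 -1.45]
chg [54. 48.] 159 [-1.21 -1.39]
chg [36. 52.] 261 [-1.15 -1.48]
chg [246.  66.] 324 [-0.83 -0.18]
chg [118.  63.] 52 [-0.92 -0.91]
chg [136.  85.] 748 [-0.59 -0.72]
chg [124.  68.] 35 [-0.84 -0.85]
chg [59. 76.] 73 [-0.73 -1.16]
chg [85. 90.] 73 [-0.53 -0.95]
chg [ 83. 100.] 121 [-0.42 -0.92]
chg [284. 102.] 65 [-0.36  0.02]
chg [308. 109.] 133 [-0.28  0.13]
chg [136. 126.] 586 [-0.14 -0.6 ]
chg [239. 156.] 197 [ 0.12 -0.15]
chg [318. 152.] 51 [0.1  0.15]
chg [385. 213.] 245 [0.46 0.33]
chg [249. 216.] 200 [ 0.47 -0.09]
chg [316. 219.] 224 [0.49 0.12]
chg [335. 242.] 189 [0.59 0.16]
chg [258. 250.] 383 [ 0.62 -0.05]
chg [278. 242.] 26 [0.59 0.  ]
chg [300. 242.] 60 [0.59 0.06]
chg [242. 243.] 50 [ 0.59 -0.1 ]
chg [156. 247.] 65 [ 0.61 -0.34]
chg [299. 250.] 183 [0.62 0.06]
```

```bash
python3 -c "
from workcell import *
print(sign_off())"
```

```text
the job is handed in; nothing more can be done
None
```

The job is handed in at about 50 s of the 210 s, with no verdict returned: the pan box is in the tray, all three cassettes are clamped against the fence, the roller is back in its stand with a slight lean (about 0.12 rad, limit 0.25), and the covers were rolled down in two passes; I checked by contact height that the two end panels are down, and the four between them had the same pressing force.

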